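# Clamp a batch of blanks with the wedge and count it

### The job

Load every aluminium blank into the green clamping channel, standing upright in one row across the rails, made up to exactly five blocks with blue fillers. Then take the yellow-headed wedge from its stand and drive it firmly down into the last gap at the sloped jaw, until its head lies on the row and the sprung pad is squeezed; after that swing the red-posted lever of the batch counter to its stop and let it spring back. Leave the tools, cans, tin and mug on the bench where they are.

Things in the scene. Friction and masses are not known exactly. Their poses are not given: they have to be found in the camera images.
- fixture: green clamping channel, fixed, 84 (own x) x 302 (own y), about 52 high; origin at centre of underside, on the bench. The row runs along own y on a floor 12 above the bench, between two steel rails 52 apart inside, 64 outside, 10 high above the floor. Orange sprung pad at the +y end, sloped jaw at -y. Room for five blocks (46 side across, 40 side along the row) and the wedge
- pad (a joint): travel of the orange sprung pad in m: 0 at rest (face towards the row at own y = +100 of the channel), grows as the row squeezes it towards +y of the channel; about 1.5 N per mm, stop at 0.009. It reads about 0.004 to 0.005 when the wedge is home against a full row
- jaw (a point): foot of the steel sloped jaw's face, in the middle of the channel at floor level, own y = -99.5 of the channel. The face looks to the row (+y) and leans away from it at 20 degrees; jaw top 40 above the channel floor. The wedge's sloped face goes on it
- wedge: steel wedge, yellow head, 0.22 kg. Origin level with the tip, under the head's middle. Head 36 (own x) x 38 (own y), from 42 to 74 above the tip; grip it across own x. Blade 36 wide (own x): upright flat face at own y = +9, opposite face sloped 20 degrees; 6 thick at the tip (own y 3 to 9), 21 at the head. At the start it hangs upright in its stand, tip 6 above the bench
- wedge_top (a point): centre of the top of the wedge's head, where to press. In the channel the wedge's own y points as the channel's own y. Home: head's underside on the last block, this point about 90 above the bench and at own y about -104 of the channel. Driving takes 10 to 15 N down (let go when barely in, it tips over); it moves 0.36 mm to the row per mm down and stays by friction
- stand: dark wooden stand, fixed, 70 x 70 x 48 high: two cheeks (60 along own x) with a slot 29 wide between them, open above and at both own x ends, on whose tops the wedge's head rests; lift the wedge straight out. Origin at the centre of its underside
- counter: grey batch counter, fixed, 100 (own x) x 90 (own y) x 55 high, number windows on its -x side, a lever on its top. Origin at the centre of its underside
- lever (a joint): angle of the counter's lever in rad: 0 at rest, grows as it is swung (clockwise seen from above) to its stop at 0.9; a spring brings it back to 0. It takes about 0.5 N at the post at the start, 2 N at the stop
- lever_post (a point): centre of the top of the red upright post (diameter 14, 36 high, top 98 above the bench) at the free end of the steel lever, 65 from the pivot; the flat lever itself lies 61 to 68 above the bench
- lever_hinge (a point): pivot of the counter's lever, on its vertical axis, 61 above the bench
- blank1: raw aluminium blank, a block 46 (own x) x 40 (own y) x 46 high, about 0.17 kg, top with a dark bore and two small dark holes (drawn only, flush); origin at the centre of its underside, z up. Three to five of the five blanks are present
- blank2: raw aluminium blank, a block 46 (own x) x 40 (own y) x 46 high, about 0.17 kg, top with a dark bore and two small dark holes (drawn only, flush); origin at the centre of its underside, z up. Three to five of the five blanks are present
- blank3: raw aluminium blank, a block 46 (own x) x 40 (own y) x 46 high, about 0.17 kg, top with a dark bore and two small dark holes (drawn only, flush); origin at the centre of its underside, z up. Three to five of the five blanks are present
- blank4: raw aluminium blank, a block 46 (own x) x 40 (own y) x 46 high, about 0.17 kg, top with a dark bore and two small dark holes (drawn only, flush); origin at the centre of its underside, z up. Three to five of the five blanks are present
- blank5: raw aluminium blank, a block 46 (own x) x 40 (own y) x 46 high, about 0.17 kg, top with a dark bore and two small dark holes (drawn only, flush); origin at the centre of its underside, z up. Three to five of the five blanks are present
- filler1: plain blue filler block, exactly the size of a blank: 46 (own x) x 40 (own y) x 46 high, no bore, about 0.12 kg; origin at the centre of its underside
- filler2: plain blue filler block, exactly the size of a blank: 46 (own x) x 40 (own y) x 46 high, no bore, about 0.12 kg; origin at the centre of its underside
- oil: green oil bottle, diameter 52, 130 high, upright; a bystander, to be left where it is
- spray: red can, diameter 54, 150 high, upright; a bystander, to be left where it is
- mug: white mug, diameter 76, 85 high; a bystander, to be left where it is
- spanner: steel spanner 160 long, lying; a bystander, to be left where it is
- hammer: hammer, lying; a bystander, to be left where it is
- tin: small brass-coloured tin, diameter 44, 45 high, upright; a bystander, to be left where it is
- driver: screwdriver 170 long, lying; a bystander, to be left where it is

How it is judged:
On the way, in this order (a step that is already met when the one before it is completed fails the run):
1. all blanks stand in the channel and the wedge is driven home, squeezing the sprung pad (x of blank1 in the frame of fixture between -0.006 and 0.006 m and y of blank1 in the frame of fixture between -0.082 and 0.091 m and z of each of blank1, blank2, blank3, blank4, blank5 in the frame of fixture below 0.016 m and angle between each of blank1, blank2, blank3, blank4, blank5, wedge's own z axis and vertical below 0.12 rad and angle between the y axis of each of blank1, blank2, blank3, blank4, blank5 and the y axis of fixture, either way round below 0.15 rad and x of blank2 in the frame of fixture between -0.006 and 0.006 m and y of blank2 in the frame of fixture between -0.082 and 0.091 m and x of blank3 in the frame of fixture between -0.006 and 0.006 m and y of blank3 in the frame of fixture between -0.082 and 0.091 m and x of blank4 in the frame of fixture between -0.006 and 0.006 m and y of blank4 in the frame of fixture between -0.082 and 0.091 m and x of blank5 in the frame of fixture between -0.006 and 0.006 m and y of blank5 in the frame of fixture between -0.082 and 0.091 m and z of wedge in the frame of fixture between 0.01 and 0.0195 m and y of wedge in the frame of fixture between -0.112 and -0.096 m and x of wedge in the frame of fixture between -0.012 and 0.012 m and value of joint pad above 0.003 m), for 0.2 s.
2. the counter's lever is swung to its stop (value of joint lever above 0.84 rad), for 0.05 s.
At the end, for the whole second after the job is handed in: Blanks upright on the channel floor, within 6 mm of its middle, 46 mm side across (8 deg); wedge upright in the gap at the sloped jaw, head within 3.5 mm of the row top, at rest, pad squeezed over 3 mm; lever reached 0.84 rad, now under 0.08; bystanders moved under 40 mm (all of step 1 and value of joint lever below 0.08 rad and linear speed of wedge below 0.01 m/s); the robot touches nothing.
It fails at once if a bystander is moved more than 40 mm (distance of any of oil, spray, mug, spanner, hammer, tin, driver from where it was at the start of the episode above 0.04 m).
Of blank1, blank2, blank3, blank4, blank5 only 3 to 5 are there at a start; the rules pass over those that are not, and their reading is None.
At some moment in a run one of blank1, blank2, blank3, blank4, blank5, filler1, filler2 may be knocked a few centimetres aside while the robot is not near it.
It also fails if it takes over 192 s, if anything falls off the work surface, if the arm or the gripper's body presses on something with over 40 N, if the wrist force passes 120 N, or if a joint passes its speed limit or range.

### The arm

A 6-joint arm with a two-finger parallel gripper is mounted at the origin on the work surface. World frame = base frame: x ahead of the robot, y to its left, z up, the work surface at z = 0. Lengths are in m, angles in rad, forces in N, time in s.
With the tool pointing down it reaches from about 0.275 to 0.775 m from the base axis. Payload 14.6 kg.
Tool frame: the origin (TCP) lies on the centre line of the jaws, within the pads' length; the fingertips stand 19 mm ahead of it and the grasp point (between the pads) is the TCP (manip.tips_ahead is the distance from the TCP to the fingertips, in m); z points along the fingers, y is the line along which they close (so a half turn about z gives the same grasp; the last joint's range is limited). The gripper opens to 85 mm and grips with 20 to 120 N. Pads are 22 mm wide; open, the fingers measure 114 mm over their backs; the gripper's body (76 mm by 85 mm) begins 54 mm behind the grasp point. The pads swing forward as they close: fully open they stand 13 mm farther back than shut.
Start: joints at [1.189, 0.263, -0.048, 1.259, 0, 1.415], TCP at [0.118, 0.512, 0.25] pointing down, gripper open.
Joint ranges: [-2.65, 2.65], [-0.89, 1.7], [-1.18, 1.37], [-2.13, 2.11], [-1.35, 1.29], [-3.14, 3.14]. Speed limits (rad/s): [1.89, 1.89, 2.57, 2.79, 3.14, 3.14].

### API

Orientations are given as [roll, pitch, yaw] about the fixed x, y, z axes, in that order (R = Rz(yaw) Ry(pitch) Rx(roll)).
In Python, from cell import read_state, get_image, close_job, finder, manip gives the robot as it stands.
- The arm moves only by the tool carry_out, never from a script. Its argument "increments" is a list of rows, each a list of 3 entries, a list of its own where there are three numbers: the shift along the tool's x, y, z normalised to -1 to 1, where 1 is 25 cm, then the turn, a rotation vector about the tool's x, y, z normalised to -1 to 1, where 1 is 180 degrees, then the closure in counts, from 0 (fully open) to 255 (shut). In form: [[[x, y, z], [rx, ry, rz], fingers], ...]. A call has 1 to 8 rows; each row is the pose to reach, as a shift and turn from the pose commanded when the call began, along the tool's axes at that moment, turning the shorter way round; what a row does not reach only later rows make up. A row lasts 1/10 s, in which the tool goes at most 50 mm and 8.59 degrees, less where a joint would pass 70% of its speed; a pose out of reach is approached as far as the arm can. A call with a number of a shift or a turn outside -1 to 1 is refused whole. A call with a gripper value outside its range is refused whole. The fingers move at their own pace and stop on an object; "newtons" is the grip in N (left out, the last holds). Time passes only in rows, so rows that repeat a pose let the fingers close. It gives the time, the measured TCP pose, the force, the opening and the grip force at its end, in the units of the state.
- read_state(): the state, without advancing time (a new reading comes with each control period).
- get_image(name): name is "scene" or "top"; returns a dict with "image" (420x560x3 uint8, red, green, blue), "depth" (420x560 float32, m along the optical axis (not along the pixel's ray), 0 where there is no reading), "fovy" (degrees; the focal length in pixels is half the picture's height over the tangent of half this angle, whatever the lens; pixels are square), "cx", "cy" (the principal point, pixels), "extrinsics" (4x4, takes a point from camera to world coordinates). Camera axes: x right, y up, looking along -z (the intrinsics and any distortion apply to the point x, -y, -z); pixel columns grow to the right and rows downward; lengths in m; the calibration is good to about 2 mm. A picture is of the moment at which its call begins.
- close_job(): hands the job in; it is judged then, once.
Trained networks look in a picture, given as the dict that the camera call returned (one of the last four; its "shot" number tells which), for a name from the list of things; names that differ only in an ending like _2 or _b are one class to them, and where a whole thing is asked for, a point or a joint stands for the part that bears it (a point fixed in the world has none). Each returns a list of dicts, best first, with "score" (0 to 1); they miss things now and then, are a little off and sometimes report something else, mostly with a low value. They report only what shows in the picture. A call takes as long as a camera call.
- finder.regions_of(picture, name): "region" (420x560 bool, what is visible of it) and "location" ([column, row] in pixels, amid what is visible of it).
- finder.mark_of(picture, name): "location" ([column, row] in pixels: a listed point, or the origin of a listed thing).
The state is a dict: "time_s": time; "q": joint angles; "dq": joint speeds; "joint_torque": joint torques, N m; "ee_pos": TCP position; "tcp_rot": TCP orientation; "force": force on the tool from outside, world axes, zero at the start; "torque": the same for the moment, N m; "width": finger opening in m; "gripper_force": force on a finger pad.
Only numpy, scipy, OpenCV 4.12 (cv2) and the standard library are available. Lean on these libraries where they do the work, as an engineer would, in place of code of your own. Each camera call takes 0.05 s, during which the arm holds its last target. There are 200 camera calls.

## Working session

There is one attempt and no reset: what is moved stays moved. The work goes in short steps, Python scripts to look and compute and a tool call to move; the robot and the scene stay as the last step left them, time stands still between calls to the robot, and variables do not carry over. Pictures are saved under pics/ and viewed, at most 14 in all, crops included, and the job is handed in when it is done.

Besides the shell and the picture viewer there is one more tool, called after ">>>" as name(argument=value, ...) on one line, values as JSON. carry_out: Moves the arm, as the interface text tells. Scaled input: -1 to 1 covers 25 cm each way for a shift and 180 degrees each way for a turn. Its arguments: {"type":"object","properties":{"increments":{"type":"array"},"newtons":{"type":"number"}},"required":["increments"]}

```bash
mkdir -p pics; ls
cat > h.py <<'E'
import numpy as np, cv2
from cell import read_state, get_image, close_job, finder, manip
def K(p):
    f=p["image"].shape[0]/2/np.tan(np.radians(p["fovy"])/2); return f,p["cx"],p["cy"]
def world(p):
    f,cx,cy=K(p); d=p["depth"]; r,c=np.indices(d.shape)
    P=np.stack([(c-cx)/f*d,-(r-cy)/f*d,-d],-1); E=np.array(p["extrinsics"])
    W=P@E[:3,:3].T+E[:3,3]; W[d<=0]=np.nan; return W
def atz(p,loc,z):
    f,cx,cy=K(p); E=np.array(p["extrinsics"]); v=E[:3,:3]@np.array([(loc[0]-cx)/f,-(loc[1]-cy)/f,-1]); o=E[:3,3]
    return o+v*(z-o[2])/v[2]
def save(p,n,crop=None,s=1):
    im=p["image"][:,:,::-1]
    if crop: im=im[crop[1]:crop[3],crop[0]:crop[2]]
    cv2.imwrite("pics/"+n,cv2.resize(im,None,fx=s,fy=s,interpolation=cv2.INTER_CUBIC))
E
python3 - <<'E'
from h import *
for n in("top","scene"):
    p=get_image(n); save(p,n+"0.png",s=1.4); print(n,p["fovy"],p["cx"],p["cy"],[k for k in p],np.round(p["extrinsics"],3).tolist())
    W=world(p)
    for t in "fixture jaw wedge wedge_top stand counter lever_post lever_hinge blank1 filler1 oil spray mug spanner hammer tin driver".split():
        for r in finder.regions_of(p,t)[:6] if t not in("jaw","wedge_top","lever_post","lever_hinge") else []:
            if r["score"]<.3: continue
            w=W[r["region"]]; w=w[~np.isnan(w[:,0])]
            top=w[w[:,2]>np.percentile(w[:,2],90)-.004]
            rc=cv2.minAreaRect((top[:,:2]*1000).astype(np.float32)) if len(top)>3 else None
            print(t,"R",round(r["score"],2),np.round(r["location"]),len(w),np.round(top.mean(0),3) if len(top) else 0,[np.round(x,0) for x in rc] if rc else 0)
        for r in finder.mark_of(p,t)[:6]:
            if r["score"]<.3: continue
            z={"jaw":.012,"wedge_top":.08,"lever_post":.098,"lever_hinge":.061,"wedge":.006}.get(t,0)
            print(t,"M",round(r["score"],2),np.round(r["location"],1),np.round(atz(p,r["location"],z),3))
print(manip.__dict__ if hasattr(manip,'__dict__') else manip, read_state())
E
```

```text
pics
top 56.95706042895751 282.29443996764957 208.47166218063882 ['image', 'depth', 'fovy', 'cx', 'cy', 'extrinsics', 'shot'] [[-0.118, 0.97, -0.211, 0.294], [-0.993, -0.117, 0.018, -0.015], [-0.007, 0.211, 0.977, 1.337], [0.0, 0.0, 0.0, 1.0]]
fixture R 0.68 [272. 197.] 1989 [ 0.632 -0.012  0.051] [array([633., -15.]), array([ 51., 284.]), np.float64(11.0)]
fixture R 0.64 [158. 226.] 876 [0.57  0.371 0.074] [array([565., 375.]), array([83., 27.]), np.float64(33.0)]
fixture M 0.94 [274.9 196.4] [ 0.629 -0.018  0.   ]
jaw M 0.66 [302.2 185.4] [ 0.654 -0.119  0.012]
jaw M 0.43 [244.7 248.6] [0.455 0.106 0.012]
wedge R 0.62 [191. 268.] 207 [0.407 0.289 0.048] [array([407., 290.]), array([38., 43.]), np.float64(84.0)]
wedge R 0.47 [390. 199.] 173 [ 0.553 -0.406  0.081] [array([ 553., -406.]), array([38., 35.]), np.float64(83.0)]
wedge M 0.62 [383.2 202.7] [ 0.559 -0.394  0.006]
wedge_top M 0.45 [393.2 197.6] [ 0.557 -0.409  0.08 ]
wedge_top M 0.38 [385.2 203.8] [ 0.539 -0.379  0.08 ]
stand R 0.54 [383. 207.] 201 [ 0.548 -0.388  0.048] [array([ 552., -403.]), array([50., 53.]), np.float64(
[... 7031 characters left out ...]
225.4 254.2] [ 0.776 -0.02   0.   ]
{} {'time_s': 3.1, 'q': array([ 1.18869676e+00,  2.63120006e-01, -4.83260022e-02,  1.25941766e+00,
        2.47746792e-05,  1.41549439e+00]), 'dq': array([-0.00041662,  0.00128485,  0.00140135, -0.00019823,  0.00023364,
       -0.00036882]), 'joint_torque': array([ 4.52125139e-03, -6.37422752e+01,  3.84772182e+01,  9.91330089e-04,
        1.24834041e-04,  2.21122252e-05]), 'ee_pos': array([0.11804521, 0.51154325, 0.25025835]), 'tcp_rot': array([-3.14152996e+00, -3.48926474e-05,  2.91479503e+00]), 'force': array([ 1.05709182, -0.23616928,  0.13125036]), 'torque': array([0.00431078, 0.0262507 , 0.00395089]), 'gripper_force': 0.0, 'width': 0.0856067517595288}
```

View pics/top0.png

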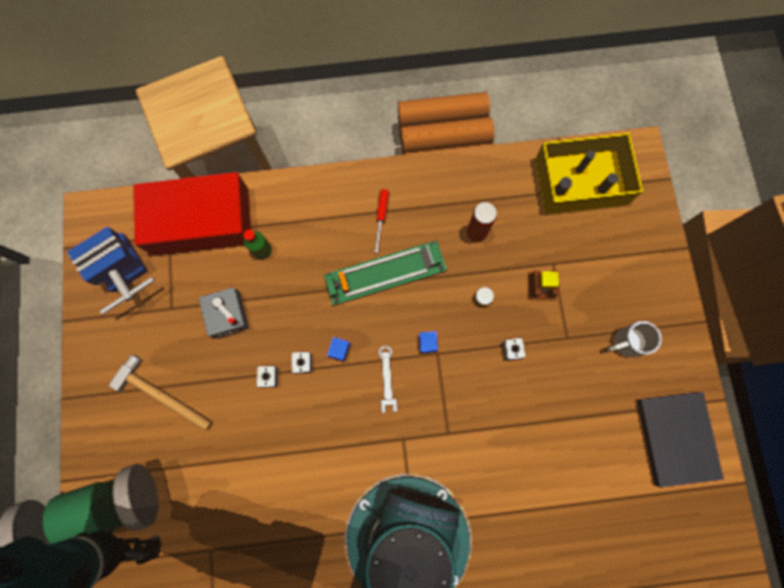

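View pics/scene0.png

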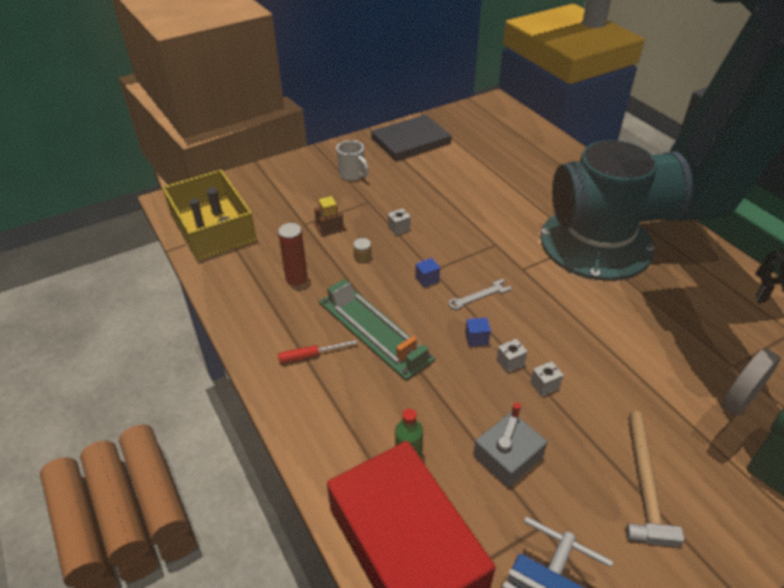

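The top view shows three blanks (pixels 266,376; 300,362; 514,348), both fillers (338,348; 428,342), the channel with its pad at the left (343,283) and jaw at the right (430,257), the wedge in its stand (547,283), and the counter (222,312). The scene view agrees. So the row is three blanks and two fillers. Next I refine the poses and plan the first pick.

```bash
cat >> h.py <<'E'
def blocks(cams=("top","scene")):
    out=[]
    for n in cams:
        p=get_image(n); W=world(p)
        for t in("blank1","filler1"):
            for r in finder.regions_of(p,t):
                m=r["region"]; w=W[m]; w=w[(w[:,2]>.04)&(w[:,2]<.066)]
                if r["score"]<.3 or len(w)<60: continue
                c=p["image"][m].astype(int).mean(0); rc=cv2.minAreaRect((w[:,:2]*1000).astype(np.float32))
                if max(rc[1])>60: continue
                col="blue" if c[2]>c[0]+30 else "alu"
                print(n,t,col,round(r["score"],2),np.round(w.mean(0),3),"box",[np.round(q,0) for q in rc[0:1]],np.round(rc[1]),round(rc[2]))
def plan(cur,*tgts):
    """cur,tgt = x,y,z,yaw_deg ; rows in tool axes of cur"""
    a=np.radians(cur[3]); tx=np.array([np.cos(a),np.sin(a),0]); ty=np.array([np.sin(a),-np.cos(a),0]); tz=np.array([0,0,-1])
    for t in tgts:
        d=np.array(t[:3])-np.array(cur[:3]); print([round(float(d@v/.25),3) for v in(tx,ty,tz)],[0,0,round(-(t[3]-cur[3])/180,3)])
def fx(v,F): # fixture frame xy -> world
    a=np.radians(F[2]); return F[0]+np.cos(a)*v[0]-np.sin(a)*v[1],F[1]+np.sin(a)*v[0]+np.cos(a)*v[1]
def st():
    s=read_state(); y=np.degrees(s["tcp_rot"][2]); print(round(s["time_s"],2),np.round(s["ee_pos"],4),"yaw",round(y,2),"F",np.round(s["force"],1),"w",round(s["width"],4),"g",round(s["gripper_force"],1)); return [*s["ee_pos"],y]
E
python3 - <<'E'
from h import *
for n in("top","scene"):
    p=get_image(n); W=world(p)
    m=finder.regions_of(p,"fixture")[0]["region"]; im=p["image"].astype(int)
    w=W[m]; w=w[~np.isnan(w[:,0])]
    for lo,hi in((.003,.07),(.003,.018),(.016,.03),(.035,.07)):
        q=w[(w[:,2]>lo)&(w[:,2]<hi)]
        print(n,lo,hi,len(q),cv2.minAreaRect((q[:,:2]*1000).astype(np.float32)))
    H=w[w[:,2]>.035]; 
    for s in(1,-1):
        q=H[(H[:,1]+.015)*s>0]; print(" end",s,np.round(q.mean(0),3),cv2.minAreaRect((q[:,:2]*1000).astype(np.float32)))
    # orange
    o=m&(im[...,0]>150)&(im[...,2]<90)&(im[...,1]<150); print(" orange",np.round(np.nanmean(W[o],0),3),o.sum())
blocks()
c=st()
plan(c,(.408,.290,.15,84),(.408,.290,.035,84))
E
```

```text
top 0.003 0.07 1918 ((635.171630859375, -19.3802490234375), (86.66039276123047, 301.2881164550781), 10.261822700500488)
top 0.003 0.018 1316 ((635.171630859375, -19.3802490234375), (86.66039276123047, 301.2881164550781), 10.261822700500488)
top 0.016 0.03 449 ((633.10009765625, -19.630020141601562), (79.54281616210938, 297.376220703125), 10.913323402404785)
top 0.035 0.07 280 ((633.0540161132812, -14.93597412109375), (51.191978454589844, 284.4898986816406), 10.559781074523926)
 end 1 [0.609 0.103 0.051] ((610.7490844726562, 101.78086853027344), (50.146240234375, 46.80100631713867), 10.517285346984863)
 end -1 [ 0.655 -0.139  0.048] ((656.5782470703125, -138.83445739746094), (51.21260452270508, 32.96562576293945), 6.740906238555908)
 orange [0.615 0.085 0.051] 52
scene 0.003 0.07 2117 ((633.4144897460938, -20.12945556640625), (91.14005279541016, 305.0788879394531), 11.694145202636719)
scene 0.003 0.018 1253 ((633.4144897460938, -20.12945556640625), (91.14005279541016, 305.0788879394531), 11.694145202636719)
scene 0.016 0.03 558 ((633.927978515625, -17.029083251953125), (79.32231903076
[... 758 characters left out ...]
2., 114.])] [40. 45.] 65
top filler1 blue 0.55 [ 0.443 -0.103  0.046] box [array([ 443., -103.])] [40. 44.] 84
scene blank1 alu 0.85 [0.432 0.206 0.047] box [array([431., 204.])] [42. 47.] 86
scene blank1 alu 0.75 [ 0.403 -0.304  0.046] box [array([ 401., -304.])] [51. 44.] 0
scene blank1 alu 0.75 [0.409 0.29  0.047] box [array([407., 288.])] [44. 49.] 84
scene filler1 blue 0.65 [ 0.446 -0.101  0.047] box [array([ 445., -103.])] [43. 43.] 85
scene filler1 blue 0.62 [0.453 0.115 0.046] box [array([452., 112.])] [45. 46.] 61
3.6 [0.1181 0.5116 0.2503] yaw 167.01 F [-0.1  0.  -0.1] w 0.0856 g 0.0
[-1.329, -0.603, 0.401] [0, 0, np.float64(0.461)]
[-1.329, -0.603, 0.861] [0, 0, np.float64(0.461)]
```

```bash
cat >> h.py <<'E'
F=(.634,-.0185,10.6)
def chain(cur,*tgts):
    """each tgt a call; print rounded numbers, rows needed, track rounded pose"""
    cur=np.array(cur,float)
    for t in tgts:
        t=np.array(t,float); a=np.radians(cur[3]); B=np.array([[np.cos(a),np.sin(a),0],[np.sin(a),-np.cos(a),0],[0,0,-1]])
        d=np.round(B@(t[:3]-cur[:3])/.25,3); r=np.round(-(t[3]-cur[3])/180,3)
        n=max(np.linalg.norm(d)*5,abs(r)*180/8.59); print(list(map(float,d)),[0,0,float(r)],"rows>=%.1f"%n,"OUT" if abs(d).max()>1 else "")
        cur[:3]+=B.T@d*.25; cur[3]-=r*180
    print("end",np.round(cur,4)); return cur
E
python3 - <<'E'
from h import *
c=st(); chain(c,(.27,.40,.17,125),(.407,.289,.12,84),(.407,.289,.034,84),(.407,.289,.2,84))
E
```

```text
3.6 [0.1181 0.5116 0.2503] yaw 167.01 F [-0.1  0.  -0.1] w 0.0856 g 0.0
[-0.693, -0.298, 0.321] [0, 0, 0.233] rows>=4.9 
[-0.678, 0.193, 0.2] [0, 0, 0.228] rows>=4.8 
[0.0, -0.0, 0.344] [0, 0, 0.0] rows>=1.7 
[0.0, -0.0, -0.664] [0, 0, 0.0] rows>=3.3 
end [ 0.407   0.289   0.2    84.0255]
```

>>> carry_out(increments=[[[-0.693,-0.298,0.321],[0,0,0.233],0],[[-0.693,-0.298,0.321],[0,0,0.233],0],[[-0.693,-0.298,0.321],[0,0,0.233],0],[[-0.693,-0.298,0.321],[0,0,0.233],0],[[-0.693,-0.298,0.321],[0,0,0.233],0],[[-0.693,-0.298,0.321],[0,0,0.233],0]], newtons=50)

```text
time_s: 4.2
ee_pos: [0.271, 0.399, 0.1696]
tcp_rot: [-3.141, 0.0, 2.178]
force: [-0.1, 0.7, 0.6]
width: 0.0856
gripper_force: 0.0
```

>>> carry_out(increments=[[[-0.678,0.193,0.2],[0,0,0.228],0],[[-0.678,0.193,0.2],[0,0,0.228],0],[[-0.678,0.193,0.2],[0,0,0.228],0],[[-0.678,0.193,0.2],[0,0,0.228],0],[[-0.678,0.193,0.2],[0,0,0.228],0],[[-0.678,0.193,0.2],[0,0,0.228],0],[[-0.678,0.193,0.2],[0,0,0.228],0],[[-0.678,0.193,0.2],[0,0,0.228],0]])

```text
time_s: 5.0
ee_pos: [0.4065, 0.2899, 0.1205]
tcp_rot: [3.141, -0.0, 1.472]
force: [-0.7, 0.7, -0.0]
width: 0.0852
gripper_force: 0.0
```

>>> carry_out(increments=[[[0,0,0.2],[0,0,0],0],[[0,0,0.3],[0,0,0],0],[[0,0,0.344],[0,0,0],0],[[0,0,0.344],[0,0,0],0],[[0,0,0.344],[0,0,0],255],[[0,0,0.344],[0,0,0],255],[[0,0,0.344],[0,0,0],255],[[0,0,0.344],[0,0,0],255]])

```text
time_s: 5.8
ee_pos: [0.4077, 0.2894, 0.0352]
tcp_rot: [3.14, -0.001, 1.467]
force: [-1.1, 0.2, 8.3]
width: 0.0451
gripper_force: 50.2
```

>>> carry_out(increments=[[[0,0,0],[0,0,0],255],[[0,0,0],[0,0,0],255],[[0,0,0],[0,0,0],255],[[0,0,0],[0,0,0],255]])

```text
time_s: 6.2
ee_pos: [0.4076, 0.2894, 0.0352]
tcp_rot: [3.14, -0.001, 1.467]
force: [-1.7, 0.4, 8.4]
width: 0.0453
gripper_force: 50.2
```

Run:
```python
from h import *
c=st(); c=[.407,.289,.034,84.0]; y=100.6
P=lambda v,z:(*fx((0,v),F),z,y)
print(P(75,.1)); c=chain(c,(.407,.289,.15,84),P(75,.15),P(75,.060),P(75,.0485),P(81,.0475),P(81,.047),P(76,.11))
```

```text
6.2 [0.4076 0.2894 0.0352] yaw 84.04 F [-1.7  0.4  8.4] w 0.0453 g 50.2
(np.float64(-13.162351295954013), np.float64(73.70165118621657), 0.1, 100.6)
[0.0, 0.0, -0.464] [0, 0, -0.0] rows>=2.3 
[286.368, -84.675, 0.0] [0, 0, -0.092] rows>=1493.1 OUT
[0.0, 0.0, 0.36] [0, 0, -0.0] rows>=1.8 
[0.0, 0.0, 0.046] [0, 0, -0.0] rows>=0.2 
[24.0, -0.017, 0.004] [0, 0, -0.0] rows>=120.0 OUT
[0.0, 0.0, 0.002] [0, 0, -0.0] rows>=0.0 
[-20.0, 0.014, -0.252] [0, 0, -0.0] rows>=100.0 OUT
end [-13.3464  74.6845   0.11   100.56  ]
```

```bash
cat >> h.py <<'E'
def P(v,z,x=0,yaw=100.6): return (*fx((x/1000,v/1000),F),z,yaw)
E
python3 - <<'E'
from h import *
c=[.407,.289,.034,84.0]
c=chain(c,(.407,.289,.15,84),P(75,.15),P(75,.060),P(75,.0485),P(81,.0475),P(81,.047),P(76,.11))
E
```

```text
[0.0, 0.0, -0.464] [0, 0, -0.0] rows>=2.3 
[-0.841, 0.946, 0.0] [0, 0, -0.092] rows>=6.3 
[0.0, -0.0, 0.36] [0, 0, -0.0] rows>=1.8 
[0.0, -0.0, 0.046] [0, 0, -0.0] rows>=0.2 
[0.024, -0.0, 0.004] [0, 0, -0.0] rows>=0.1 
[0.0, -0.0, 0.002] [0, 0, -0.0] rows>=0.0 
[-0.02, -0.0, -0.252] [0, 0, -0.0] rows>=1.3 
end [6.2000e-01 5.6200e-02 1.1000e-01 1.0056e+02]
```

>>> carry_out(increments=[[[0,0,-0.2],[0,0,0],255],[[0,0,-0.4],[0,0,0],255],[[0,0,-0.464],[0,0,0],255],[[-0.841,0.946,-0.464],[0,0,-0.092],255],[[-0.841,0.946,-0.464],[0,0,-0.092],255],[[-0.841,0.946,-0.464],[0,0,-0.092],255],[[-0.841,0.946,-0.464],[0,0,-0.092],255],[[-0.841,0.946,-0.464],[0,0,-0.092],255]])

```text
time_s: 7.0
ee_pos: [0.5704, 0.1096, 0.1507]
tcp_rot: [3.141, 0.0, 1.756]
force: [1.1, 0.9, -2.0]
width: 0.0453
gripper_force: 53.2
```

Run:
```python
from h import *
c=st(); chain(c,P(75,.15))
```

```text
7.0 [0.5704 0.1096 0.1507] yaw 100.6 F [ 1.1  0.9 -2. ] w 0.0453 g 53.2
[-0.251, 0.156, 0.003] [0, 0, -0.0] rows>=1.5 
end [6.202000e-01 5.510000e-02 1.500000e-01 1.005955e+02]
```

>>> carry_out(increments=[[[-0.228,0.142,0],[0,0,0],255],[[-0.228,0.142,0],[0,0,0],255],[[-0.228,0.142,0.1],[0,0,0],255],[[-0.228,0.142,0.2],[0,0,0],255],[[-0.228,0.142,0.28],[0,0,0],255],[[-0.228,0.142,0.28],[0,0,0],255]])

```text
time_s: 7.6
ee_pos: [0.6144, 0.0615, 0.0796]
tcp_rot: [-3.141, 0.001, 1.755]
force: [-0.4, 0.3, -0.8]
width: 0.0456
gripper_force: 66.1
```

Run:
```python
from h import *
c=st(); chain(c,P(75,.05),P(81,.047))
p=get_image("scene"); save(p,"s1.png",(180,150,440,330),3)
```

```text
7.6 [0.6144 0.0615 0.0796] yaw 100.57 F [-0.4  0.3 -0.8] w 0.0456 g 66.1
[-0.029, 0.018, 0.118] [0, 0, -0.0] rows>=0.6 
[0.024, 0.0, 0.012] [0, 0, -0.0] rows>=0.1 
end [6.191000e-01 6.110000e-02 4.710000e-02 1.005736e+02]
```

View pics/s1.png

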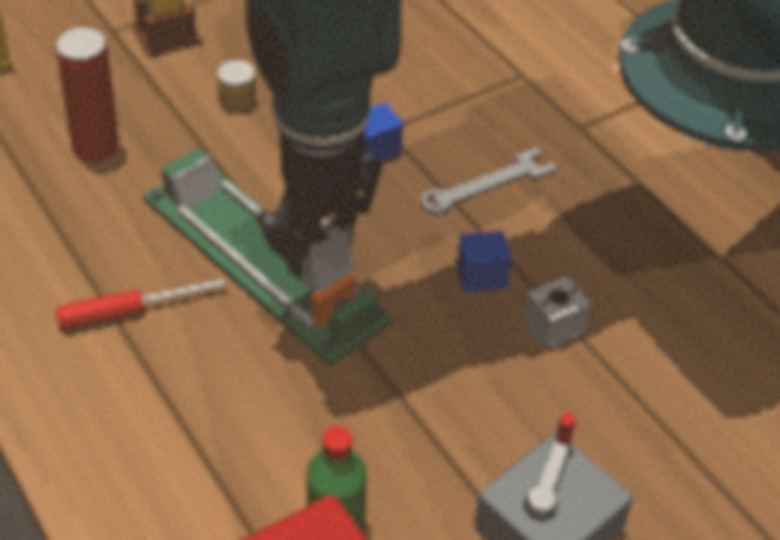

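The scene crop shows the block held above the channel, just short of the orange pad (crop 333,298), about the right place. Now I lower it and push it against the pad.

>>> carry_out(increments=[[[-0.029,0.018,0],[0,0,0],255],[[-0.029,0.018,0.08],[0,0,0],255],[[-0.029,0.018,0.112],[0,0,0],255],[[-0.029,0.018,0.124],[0,0,0],255],[[-0.029,0.018,0.124],[0,0,0],255]])

```text
time_s: 8.15
ee_pos: [0.6203, 0.0555, 0.049]
tcp_rot: [-3.141, 0.0, 1.756]
force: [0.9, -1.9, -2.2]
width: 0.0455
gripper_force: 66.0
```

>>> carry_out(increments=[[[0.008,0,0],[0,0,0],255],[[0.016,0,0],[0,0,0],255],[[0.024,0,0.002],[0,0,0],255],[[0.028,0,0.004],[0,0,0],255],[[0.028,0,0.004],[0,0,0],255]])

```text
time_s: 8.65
ee_pos: [0.6197, 0.0615, 0.049]
tcp_rot: [3.141, 0.003, 1.755]
force: [0.5, -10.5, 0.1]
width: 0.045
gripper_force: 66.0
```

>>> carry_out(increments=[[[-0.008,0,0.004],[0,0,0],255],[[-0.014,0,0.008],[0,0,0],255],[[-0.014,0,0.008],[0,0,0],255]])

```text
time_s: 8.95
ee_pos: [0.6203, 0.0586, 0.0468]
tcp_rot: [3.14, 0.001, 1.755]
force: [1.2, -5.7, 0.2]
width: 0.0448
gripper_force: 66.0
```

>>> carry_out(increments=[[[0,0,0],[0,0,0],0],[[0,0,0],[0,0,0],0],[[0,0,0],[0,0,0],0],[[0,0,-0.2],[0,0,0],0],[[0,0,-0.4],[0,0,0],0],[[-0.2,-0.2,-0.4],[0,0,0],0],[[-0.4,-0.4,-0.4],[0,0,0],0],[[-0.4,-0.4,-0.4],[0,0,0],0]])

```text
time_s: 9.75
ee_pos: [0.5386, -0.0587, 0.1465]
tcp_rot: [3.141, 0.0, 1.756]
force: [1.0, -0.7, 0.0]
width: 0.085
gripper_force: 0.0
```

```bash
cat >> h.py <<'E'
def inF(w):
    a=np.radians(F[2]); d=np.array(w[:2])-F[:2]; return np.round([1000*(np.cos(a)*d[0]+np.sin(a)*d[1]),1000*(-np.sin(a)*d[0]+np.cos(a)*d[1])],1)
E
python3 - <<'E'
from h import *
c=st(); blocks()
p=get_image("top"); W=world(p); 
for r in finder.regions_of(p,"blank1"):
    w=W[r["region"]]; w=w[(w[:,2]>.05)&(w[:,2]<.07)]
    if len(w)>40: print(len(w),inF(w.mean(0)),np.round(w.mean(0),3),cv2.minAreaRect((w[:,:2]*1000).astype(np.float32)))
save(p,"t1.png",(220,150,340,240),5)
E
```

```text
9.75 [ 0.5386 -0.0587  0.1465] yaw 100.62 F [ 1.  -0.7  0. ] w 0.085 g 0.0
top blank1 alu 0.72 [0.43  0.204 0.047] box [array([430., 204.])] [40. 44.] 84
top blank1 alu 0.63 [ 0.401 -0.303  0.046] box [array([ 401., -304.])] [38. 43.] 90
top blank1 alu 0.62 [0.618 0.061 0.058] box [array([619.,  60.])] [47. 39.] 8
scene blank1 alu 0.78 [0.432 0.207 0.046] box [array([430., 205.])] [40. 48.] 85
scene blank1 alu 0.78 [0.624 0.061 0.057] box [array([621.,  59.])] [45. 41.] 7
scene blank1 blue 0.33 [0.453 0.115 0.046] box [array([452., 112.])] [47. 47.] 65
scene filler1 blue 0.82 [0.454 0.114 0.046] box [array([452., 112.])] [46. 47.] 65
scene filler1 blue 0.8 [ 0.444 -0.102  0.046] box [array([ 443., -104.])] [51. 45.] 3
117 [-1.  81.4] [0.618 0.061 0.059] ((617.5174560546875, 60.13935089111328), (48.573219299316406, 31.796716690063477), 1.4888955354690552)
```

View pics/t1.png

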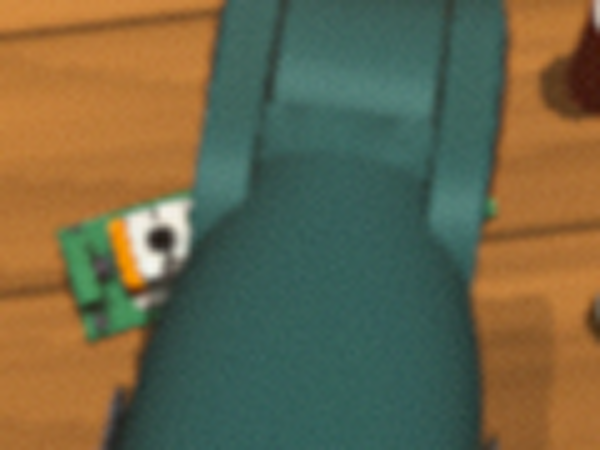

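Crop t1 shows the first block upright against the orange pad (bore at crop 160,238), in line with the rails. Next is the second blank.

Run:
```python
from h import *
c=st(); a=(.4305,.2045)
c=chain(c,(.47,.08,.15,92),(*a,.09,85),(*a,.034,85),(*a,.15,85),P(33,.15),P(33,.08),P(33,.0485),P(40,.0475))
```

```text
10.15 [ 0.5403 -0.0568  0.1459] yaw 100.66 F [ 0.  -0.4  0.2] w 0.0856 g 0.0
[0.59, -0.175, -0.016] [0, 0, 0.048] rows>=3.1 
[0.503, -0.141, 0.24] [0, 0, 0.039] rows>=2.9 
[-0.0, 0.0, 0.224] [0, 0, 0.0] rows>=1.1 
[-0.0, 0.0, -0.464] [0, 0, 0.0] rows>=2.3 
[-0.691, 0.854, -0.0] [0, 0, -0.087] rows>=5.5 
[0.0, -0.0, 0.28] [0, 0, 0.0] rows>=1.4 
[0.0, -0.0, 0.126] [0, 0, 0.0] rows>=0.6 
[0.028, -0.0, 0.004] [0, 0, 0.0] rows>=0.1 
end [6.267000e-01 2.070000e-02 4.740000e-02 1.006613e+02]
```

>>> carry_out(increments=[[[0.59,-0.175,-0.016],[0,0,0.048],0],[[0.59,-0.175,-0.016],[0,0,0.048],0],[[0.59,-0.175,-0.016],[0,0,0.048],0],[[0.59,-0.175,-0.016],[0,0,0.048],0],[[0.59,-0.175,-0.016],[0,0,0.048],0]])

```text
time_s: 10.65
ee_pos: [0.4695, 0.081, 0.1502]
tcp_rot: [3.141, -0.0, 1.608]
force: [0.4, 0.5, 0.0]
width: 0.0855
gripper_force: 0.0
```

>>> carry_out(increments=[[[0.503,-0.141,0.1],[0,0,0.039],0],[[0.503,-0.141,0.1],[0,0,0.039],0],[[0.503,-0.141,0.1],[0,0,0.039],0],[[0.503,-0.141,0.24],[0,0,0.039],0],[[0.503,-0.141,0.24],[0,0,0.039],0],[[0.503,-0.141,0.24],[0,0,0.039],0]])

```text
time_s: 11.25
ee_pos: [0.4307, 0.2032, 0.0902]
tcp_rot: [-3.14, 0.001, 1.481]
force: [-0.1, 0.5, 0.5]
width: 0.0857
gripper_force: 0.0
```

>>> carry_out(increments=[[[0,0,0.15],[0,0,0],0],[[0,0,0.224],[0,0,0],0],[[0,0,0.224],[0,0,0],0],[[0,0,0.224],[0,0,0],255],[[0,0,0.224],[0,0,0],255],[[0,0,0.224],[0,0,0],255],[[0,0,0.224],[0,0,0],255],[[0,0,0.224],[0,0,0],255]])

```text
time_s: 12.05
ee_pos: [0.4311, 0.2039, 0.0354]
tcp_rot: [3.139, -0.0, 1.482]
force: [-0.0, -1.9, 10.2]
width: 0.0453
gripper_force: 49.5
```

>>> carry_out(increments=[[[0,0,0],[0,0,0],255],[[0,0,-0.2],[0,0,0],255],[[0,0,-0.4],[0,0,0],255],[[0,0,-0.464],[0,0,0],255],[[0,0,-0.464],[0,0,0],255]])

```text
time_s: 12.55
ee_pos: [0.4316, 0.2042, 0.1531]
tcp_rot: [3.137, -0.002, 1.482]
force: [0.3, 0.1, -1.8]
width: 0.0451
gripper_force: 53.5
```

>>> carry_out(increments=[[[-0.691,0.854,0],[0,0,-0.087],255],[[-0.691,0.854,0],[0,0,-0.087],255],[[-0.691,0.854,0],[0,0,-0.087],255],[[-0.691,0.854,0],[0,0,-0.087],255],[[-0.691,0.854,0],[0,0,-0.087],255],[[-0.691,0.854,0],[0,0,-0.087],255],[[-0.691,0.854,0],[0,0,-0.087],255],[[-0.691,0.854,0],[0,0,-0.087],255]])

```text
time_s: 13.35
ee_pos: [0.6271, 0.0125, 0.1487]
tcp_rot: [-3.14, -0.001, 1.755]
force: [0.4, -0.2, -1.5]
width: 0.0456
gripper_force: 53.3
```

>>> carry_out(increments=[[[0,0,0.15],[0,0,0],255],[[0,0,0.28],[0,0,0],255],[[0,0,0.34],[0,0,0],255],[[0,0,0.38],[0,0,0],255],[[0,0,0.404],[0,0,0],255],[[0,0,0.404],[0,0,0],255]])

```text
time_s: 13.95
ee_pos: [0.6272, 0.0133, 0.0489]
tcp_rot: [-3.141, -0.0, 1.756]
force: [0.8, -0.5, -1.2]
width: 0.0452
gripper_force: 53.3
```

>>> carry_out(increments=[[[0.008,0,0],[0,0,0],255],[[0.016,0,0],[0,0,0],255],[[0.024,0,0],[0,0,0],255],[[0.032,0,0],[0,0,0],255],[[0.032,0,0],[0,0,0],255]])

```text
time_s: 14.45
ee_pos: [0.6265, 0.0205, 0.0495]
tcp_rot: [3.141, 0.001, 1.755]
force: [1.5, -3.8, -0.1]
width: 0.0451
gripper_force: 53.4
```

>>> carry_out(increments=[[[0,0,0.006],[0,0,0],255],[[0,0,0.01],[0,0,0],255],[[0,0,0.01],[0,0,0],255],[[0,0,0.01],[0,0,0],0],[[0,0,0.01],[0,0,0],0],[[0,0,0.01],[0,0,0],0],[[0,0,-0.2],[0,0,0],0],[[0,0,-0.4],[0,0,0],0]])

```text
time_s: 15.25
ee_pos: [0.625, 0.021, 0.1467]
tcp_rot: [-3.139, -0.001, 1.756]
force: [0.9, -0.5, 0.6]
width: 0.0855
gripper_force: 0.0
```

Run:
```python
from h import *
blocks(("scene",)); c=st(); c[2]=.148; a=(.4525,.1135)
c=chain(c,(*a,.13,64),(*a,.034,64),(*a,.15,64),P(-7,.15))
```

```text
scene blank1 alu 0.8 [0.632 0.021 0.057] box [array([629.,  18.])] [46. 41.] 14
scene blank1 alu 0.76 [0.625 0.061 0.057] box [array([619.,  60.])] [49. 51.] 11
scene filler1 blue 0.83 [ 0.444 -0.101  0.047] box [array([ 444., -104.])] [49. 49.] 84
scene filler1 alu 0.79 [0.454 0.115 0.047] box [array([454., 114.])] [43. 44.] 66
15.4 [0.6276 0.0207 0.1495] yaw 100.59 F [ 0.5  0.3 -0.6] w 0.0852 g 0.0
[0.493, -0.62, 0.072] [0, 0, 0.203] rows>=4.3 
[0.0, -0.001, 0.384] [0, 0, 0.0] rows>=1.9 
[0.0, 0.0, -0.464] [0, 0, 0.0] rows>=2.3 
[-0.179, 0.901, 0.0] [0, 0, -0.203] rows>=4.6 
end [ 6.353000e-01 -2.530000e-02  1.500000e-01  1.005944e+02]
```

>>> carry_out(increments=[[[0.493,-0.62,0.072],[0,0,0.203],0],[[0.493,-0.62,0.072],[0,0,0.203],0],[[0.493,-0.62,0.072],[0,0,0.203],0],[[0.493,-0.62,0.072],[0,0,0.203],0],[[0.493,-0.62,0.072],[0,0,0.203],0],[[0.493,-0.62,0.072],[0,0,0.203],0],[[0.493,-0.62,0.072],[0,0,0.203],0]])

```text
time_s: 16.1
ee_pos: [0.4515, 0.1133, 0.1281]
tcp_rot: [-3.141, 0.0, 1.119]
force: [0.7, 0.4, -1.1]
width: 0.0853
gripper_force: 0.0
```

>>> carry_out(increments=[[[0,0,0.2],[0,0,0],0],[[0,0,0.384],[0,0,0],0],[[0,0,0.384],[0,0,0],0],[[0,0,0.384],[0,0,0],255],[[0,0,0.384],[0,0,0],255],[[0,0,0.384],[0,0,0],255],[[0,0,0.384],[0,0,0],255],[[0,0,0.384],[0,0,0],255]])

```text
time_s: 16.9
ee_pos: [0.4525, 0.1134, 0.0344]
tcp_rot: [3.139, -0.002, 1.118]
force: [-0.6, -0.6, 8.9]
width: 0.0457
gripper_force: 49.6
```

>>> carry_out(increments=[[[0,0,0],[0,0,0],255],[[0,0,-0.2],[0,0,0],255],[[0,0,-0.4],[0,0,0],255],[[0,0,-0.464],[0,0,0],255],[[0,0,-0.464],[0,0,0],255]])

```text
time_s: 17.4
ee_pos: [0.4528, 0.1136, 0.1522]
tcp_rot: [3.136, -0.003, 1.118]
force: [-0.4, 0.1, -1.9]
width: 0.0456
gripper_force: 52.7
```

>>> carry_out(increments=[[[-0.179,0.901,0],[0,0,-0.203],255],[[-0.179,0.901,0],[0,0,-0.203],255],[[-0.179,0.901,0],[0,0,-0.203],255],[[-0.179,0.901,0],[0,0,-0.203],255],[[-0.179,0.901,0],[0,0,-0.203],255],[[-0.179,0.901,0],[0,0,-0.203],255],[[-0.179,0.901,0],[0,0,-0.203],255],[[-0.179,0.901,0],[0,0,-0.203],255]])

```text
time_s: 18.2
ee_pos: [0.6331, -0.0248, 0.1483]
tcp_rot: [-3.141, -0.0, 1.756]
force: [-0.3, 0.9, -0.7]
width: 0.0453
gripper_force: 52.5
```

>>> carry_out(increments=[[[0,0,0.15],[0,0,0],255],[[0,0,0.28],[0,0,0],255],[[0,0,0.34],[0,0,0],255],[[0,0,0.38],[0,0,0],255],[[0,0,0.406],[0,0,0],255],[[0,0,0.406],[0,0,0],255]])

```text
time_s: 18.8
ee_pos: [0.6338, -0.0251, 0.0471]
tcp_rot: [-3.142, -0.0, 1.756]
force: [1.2, 0.6, -0.2]
width: 0.045
gripper_force: 51.1
```

>>> carry_out(increments=[[[0.008,0,0],[0,0,0],255],[[0.016,0,0],[0,0,0],255],[[0.024,0,0],[0,0,0],255],[[0.032,0,0],[0,0,0],255],[[0.032,0,0],[0,0,0],255]])

```text
time_s: 19.3
ee_pos: [0.6332, -0.0179, 0.0476]
tcp_rot: [3.141, 0.002, 1.755]
force: [1.5, -3.5, -0.1]
width: 0.0455
gripper_force: 50.9
```

>>> carry_out(increments=[[[0,0,0.004],[0,0,0],255],[[0,0,0.005],[0,0,0],255],[[0,0,0.005],[0,0,0],0],[[0,0,0.005],[0,0,0],0],[[0,0,0.005],[0,0,0],0],[[0,0,-0.2],[0,0,0],0],[[0,0,-0.4],[0,0,0],0],[[0,0,-0.4],[0,0,0],0]])

```text
time_s: 20.1
ee_pos: [0.635, -0.0177, 0.1532]
tcp_rot: [3.133, 0.003, 1.756]
force: [0.5, -0.4, -0.3]
width: 0.0853
gripper_force: 0.0
```

Run:
```python
from h import *
blocks(("scene",)); c=st(); a=(.444,-.103)
c=chain(c,(*a,.12,84.5),(*a,.034,84.5),(*a,.15,84.5),P(-47,.15))
```

```text
scene blank1 alu 0.74 [ 0.4   -0.3    0.046] box [array([ 403., -305.])] [44. 42.] 2
scene blank1 alu 0.64 [0.624 0.061 0.057] box [array([619.,  58.])] [50. 48.] 11
scene blank1 alu 0.52 [0.63  0.02  0.058] box [array([628.,  18.])] [46. 35.] 13
scene filler1 alu 0.73 [ 0.444 -0.103  0.047] box [array([ 443., -103.])] [44. 48.] 87
20.25 [ 0.6324 -0.0174  0.1467] yaw 100.59 F [-0.1  0.1 -0.2] w 0.0856 g 0.0
[-0.198, -0.804, 0.107] [0, 0, 0.089] rows>=4.2 
[0.0, 0.0, 0.344] [0, 0, 0.0] rows>=1.7 
[0.0, 0.0, -0.464] [0, 0, 0.0] rows>=2.3 
[0.228, 0.777, -0.0] [0, 0, -0.089] rows>=4.0 
end [ 6.427000e-01 -6.460000e-02  1.499000e-01  1.005911e+02]
```

>>> carry_out(increments=[[[-0.198,-0.804,0],[0,0,0.089],0],[[-0.198,-0.804,0],[0,0,0.089],0],[[-0.198,-0.804,0],[0,0,0.089],0],[[-0.198,-0.804,0.107],[0,0,0.089],0],[[-0.198,-0.804,0.107],[0,0,0.089],0],[[-0.198,-0.804,0.107],[0,0,0.089],0],[[-0.198,-0.804,0.107],[0,0,0.089],0]])

```text
time_s: 20.95
ee_pos: [0.4443, -0.103, 0.1199]
tcp_rot: [-3.141, -0.0, 1.476]
force: [0.4, 0.8, 0.1]
width: 0.0855
gripper_force: 0.0
```

>>> carry_out(increments=[[[0,0,0.2],[0,0,0],0],[[0,0,0.344],[0,0,0],0],[[0,0,0.344],[0,0,0],0],[[0,0,0.344],[0,0,0],255],[[0,0,0.344],[0,0,0],255],[[0,0,0.344],[0,0,0],255],[[0,0,0.344],[0,0,0],255],[[0,0,0.344],[0,0,0],255]])

```text
time_s: 21.75
ee_pos: [0.4453, -0.1035, 0.0359]
tcp_rot: [3.138, 0.001, 1.476]
force: [-0.0, 1.8, 7.9]
width: 0.0451
gripper_force: 50.2
```

>>> carry_out(increments=[[[0,0,0],[0,0,0],255],[[0,0,-0.2],[0,0,0],255],[[0,0,-0.4],[0,0,0],255],[[0,0,-0.464],[0,0,0],255],[[0,0,-0.464],[0,0,0],255]])

```text
time_s: 22.25
ee_pos: [0.4457, -0.1038, 0.1537]
tcp_rot: [3.136, 0.002, 1.476]
force: [-0.1, -0.3, -2.7]
width: 0.045
gripper_force: 53.0
```

>>> carry_out(increments=[[[0.228,0.777,0],[0,0,-0.089],255],[[0.228,0.777,0],[0,0,-0.089],255],[[0.228,0.777,0],[0,0,-0.089],255],[[0.228,0.777,0],[0,0,-0.089],255],[[0.228,0.777,0],[0,0,-0.089],255],[[0.228,0.777,0],[0,0,-0.089],255],[[0.228,0.777,0],[0,0,-0.089],255],[[0.228,0.777,0],[0,0,-0.089],255]])

```text
time_s: 23.05
ee_pos: [0.6417, -0.0651, 0.1505]
tcp_rot: [-3.141, -0.0, 1.755]
force: [-0.3, 0.6, -1.6]
width: 0.0448
gripper_force: 52.8
```

>>> carry_out(increments=[[[0,0,0.15],[0,0,0],255],[[0,0,0.28],[0,0,0],255],[[0,0,0.34],[0,0,0],255],[[0,0,0.38],[0,0,0],255],[[0,0,0.406],[0,0,0],255],[[0,0,0.406],[0,0,0],255]])

```text
time_s: 23.65
ee_pos: [0.6427, -0.0649, 0.0489]
tcp_rot: [3.142, -0.0, 1.755]
force: [0.2, -0.2, -0.6]
width: 0.0452
gripper_force: 52.9
```

Now I push block 4 harder to close the row and squeeze the pad a few mm, then release.

>>> carry_out(increments=[[[0.01,0,0.003],[0,0,0],255],[[0.02,0,0.005],[0,0,0],255],[[0.028,0,0.005],[0,0,0],255],[[0.036,0,0.005],[0,0,0],255],[[0.04,0,0.005],[0,0,0],255],[[0.04,0,0.005],[0,0,0],255]])

```text
time_s: 24.25
ee_pos: [0.6416, -0.0556, 0.0481]
tcp_rot: [3.141, 0.002, 1.755]
force: [2.0, -6.0, -0.8]
width: 0.0448
gripper_force: 52.9
```

Run:
```python
from h import *
c=st(); print(inF(c))
```

```text
24.25 [ 0.6416 -0.0556  0.0481] yaw 100.56 F [ 2.  -6.  -0.8] w 0.0448 g 52.9
[  0.7 -37.8]
```

>>> carry_out(increments=[[[0,0,0.002],[0,0,0],255],[[0,0,0.002],[0,0,0],0],[[0,0,0.002],[0,0,0],0],[[0,0,0.002],[0,0,0],0],[[0,0,-0.2],[0,0,0],0],[[0,0,-0.4],[0,0,0],0],[[0,0,-0.4],[0,0,0],0]])

```text
time_s: 24.95
ee_pos: [0.6435, -0.0553, 0.154]
tcp_rot: [3.133, 0.003, 1.756]
force: [0.5, -0.1, -0.8]
width: 0.0854
gripper_force: 0.0
```

Run:
```python
from h import *
blocks(); c=st(); a=(.402,-.305)
c=chain(c,(.5,-.19,.15,95),(*a,.11,90),(*a,.034,90),(*a,.15,90),P(-83,.15))
```

```text
top blank1 alu 0.52 [ 0.401 -0.303  0.046] box [array([ 402., -305.])] [46. 39.] 0
scene blank1 alu 0.75 [ 0.403 -0.304  0.046] box [array([ 401., -307.])] [47. 49.] 87
scene blank1 alu 0.69 [0.63  0.022 0.057] box [array([626.,  21.])] [48. 42.] 9
scene blank1 alu 0.55 [0.624 0.061 0.057] box [array([619.,  59.])] [50. 41.] 10
scene filler1 alu 0.75 [0.624 0.061 0.057] box [array([619.,  59.])] [50. 41.] 10
scene filler1 blue 0.73 [ 0.637 -0.018  0.057] box [array([634., -20.])] [47. 45.] 8
scene filler1 blue 0.56 [ 0.647 -0.057  0.057] box [array([642., -57.])] [46. 43.] 10
25.25 [ 0.6404 -0.0548  0.1463] yaw 100.59 F [-0.9  0.1 -0.4] w 0.0853 g 0.0
[-0.428, -0.651, -0.015] [0, 0, 0.031] rows>=3.9 
[-0.425, -0.431, 0.16] [0, 0, 0.028] rows>=3.1 
[0.0, -0.0, 0.304] [0, 0, -0.0] rows>=1.5 
[0.0, -0.0, -0.464] [0, 0, -0.0] rows>=2.3 
[0.821, 0.988, 0.0] [0, 0, -0.059] rows>=6.4 
end [ 6.492000e-01 -1.000000e-01  1.500000e-01  1.005858e+02]
```

>>> carry_out(increments=[[[-0.428,-0.651,-0.015],[0,0,0.031],0],[[-0.428,-0.651,-0.015],[0,0,0.031],0],[[-0.428,-0.651,-0.015],[0,0,0.031],0],[[-0.428,-0.651,-0.015],[0,0,0.031],0],[[-0.428,-0.651,-0.015],[0,0,0.031],0],[[-0.428,-0.651,-0.015],[0,0,0.031],0]])

```text
time_s: 25.85
ee_pos: [0.5001, -0.1904, 0.1508]
tcp_rot: [-3.141, -0.001, 1.656]
force: [0.7, -0.5, -1.1]
width: 0.0856
gripper_force: 0.0
```

>>> carry_out(increments=[[[-0.425,-0.431,0],[0,0,0.028],0],[[-0.425,-0.431,0],[0,0,0.028],0],[[-0.425,-0.431,0],[0,0,0.028],0],[[-0.425,-0.431,0.16],[0,0,0.028],0],[[-0.425,-0.431,0.16],[0,0,0.028],0],[[-0.425,-0.431,0.16],[0,0,0.028],0]])

```text
time_s: 26.45
ee_pos: [0.4032, -0.3042, 0.1112]
tcp_rot: [-3.14, -0.002, 1.572]
force: [0.8, 0.0, 0.8]
width: 0.0854
gripper_force: 0.0
```

>>> carry_out(increments=[[[0,0,0.2],[0,0,0],0],[[0,0,0.304],[0,0,0],0],[[0,0,0.304],[0,0,0],0],[[0,0,0.304],[0,0,0],255],[[0,0,0.304],[0,0,0],255],[[0,0,0.304],[0,0,0],255],[[0,0,0.304],[0,0,0],255],[[0,0,0.304],[0,0,0],255]])

```text
time_s: 27.25
ee_pos: [0.4036, -0.3059, 0.037]
tcp_rot: [3.139, 0.002, 1.571]
force: [0.4, 2.7, 11.2]
width: 0.0452
gripper_force: 49.9
```

>>> carry_out(increments=[[[0,0,0],[0,0,0],255],[[0,0,-0.2],[0,0,0],255],[[0,0,-0.4],[0,0,0],255],[[0,0,-0.464],[0,0,0],255],[[0,0,-0.464],[0,0,0],255]])

```text
time_s: 27.75
ee_pos: [0.4037, -0.3063, 0.1547]
tcp_rot: [3.138, 0.004, 1.57]
force: [-0.3, 0.1, -2.7]
width: 0.0453
gripper_force: 54.0
```

>>> carry_out(increments=[[[0.821,0.988,0],[0,0,-0.059],255],[[0.821,0.988,0],[0,0,-0.059],255],[[0.821,0.988,0],[0,0,-0.059],255],[[0.821,0.988,0],[0,0,-0.059],255],[[0.821,0.988,0],[0,0,-0.059],255],[[0.821,0.988,0],[0,0,-0.059],255],[[0.821,0.988,0],[0,0,-0.059],255],[[0.821,0.988,0],[0,0,-0.059],255]])

```text
time_s: 28.55
ee_pos: [0.6512, -0.0977, 0.1496]
tcp_rot: [-3.141, -0.001, 1.759]
force: [-0.7, 0.4, -2.3]
width: 0.0451
gripper_force: 53.8
```

Run:
```python
from h import *
p=get_image("scene"); c=st(); print(inF(c)); chain(c,P(-83,.063))
save(p,"s2.png",(180,150,340,270),5)
```

```text
28.6 [ 0.65   -0.099   0.1498] yaw 100.7 F [-0.8 -0.1 -2.1] w 0.0452 g 53.8
[  0.9 -82. ]
[-0.004, -0.004, 0.347] [0, 0, 0.001] rows>=1.7 
end [ 6.492000e-01 -1.001000e-01  6.310000e-02  1.005167e+02]
```

View pics/s2.png

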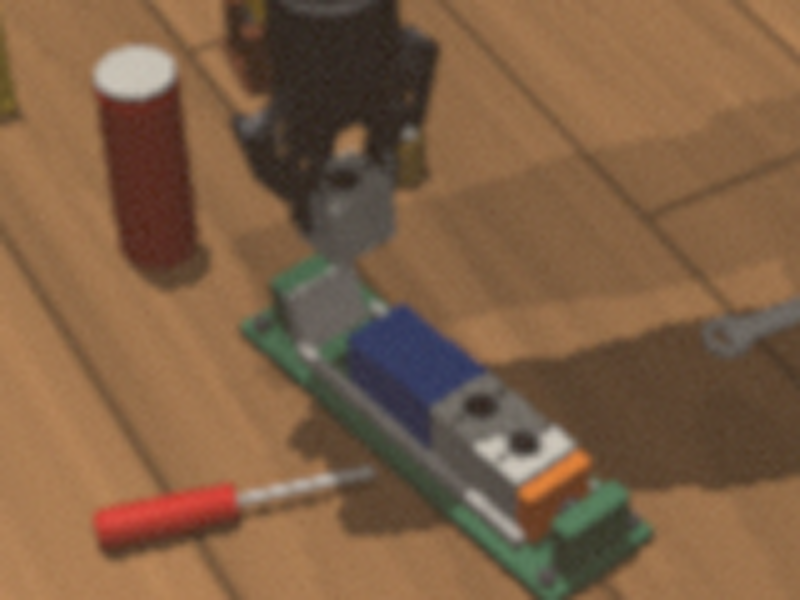

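The s2 crop shows four blocks tight in the channel behind the pad, a free gap before the jaw (crop 320,300), and the fifth block held above it. I lower it partway, push along +y, then go down.

>>> carry_out(increments=[[[-0.008,-0.002,0.15],[0,0,0],255],[[-0.008,-0.002,0.25],[0,0,0],255],[[-0.008,-0.002,0.31],[0,0,0],255],[[-0.008,-0.002,0.347],[0,0,0],255],[[-0.008,-0.002,0.347],[0,0,0],255]])

```text
time_s: 29.1
ee_pos: [0.6485, -0.1026, 0.0634]
tcp_rot: [-3.14, -0.001, 1.755]
force: [-0.2, 0.9, -1.9]
width: 0.0451
gripper_force: 53.8
```

>>> carry_out(increments=[[[0.008,0,0],[0,0,0],255],[[0.016,0,0],[0,0,0],255],[[0.022,0,0],[0,0,0],255],[[0.026,0,0],[0,0,0],255],[[0.026,0,0],[0,0,0],255]])

```text
time_s: 29.6
ee_pos: [0.649, -0.0963, 0.0653]
tcp_rot: [3.14, 0.002, 1.755]
force: [0.5, -5.1, -0.9]
width: 0.0452
gripper_force: 54.0
```

Run:
```python
from h import *
c=st(); print(inF(c))
```

```text
29.6 [ 0.649  -0.0963  0.0653] yaw 100.58 F [ 0.5 -5.1 -0.9] w 0.0452 g 54.0
[  0.4 -79.3]
```

>>> carry_out(increments=[[[0.006,0,0],[0,0,0],255],[[0.008,0,0.016],[0,0,0],255],[[0.008,0,0.032],[0,0,0],255],[[0.008,0,0.048],[0,0,0],255],[[0.008,0,0.064],[0,0,0],255],[[0.008,0,0.064],[0,0,0],255]])

```text
time_s: 30.2
ee_pos: [0.6487, -0.0947, 0.049]
tcp_rot: [3.141, 0.002, 1.755]
force: [0.7, -6.9, -2.6]
width: 0.0451
gripper_force: 53.9
```

Run:
```python
from h import *
c=st(); print(inF(c))
```

```text
30.2 [ 0.6487 -0.0947  0.049 ] yaw 100.56 F [ 0.7 -6.9 -2.6] w 0.0451 g 53.9
[  0.4 -77.6]
```

>>> carry_out(increments=[[[0,0,0.006],[0,0,0],255],[[0,0,0.006],[0,0,0],255],[[0,0,0.006],[0,0,0],0],[[0,0,0.006],[0,0,0],0],[[0,0,0.006],[0,0,0],0],[[0,0,-0.2],[0,0,0],0],[[0,0,-0.4],[0,0,0],0],[[0,0,-0.5],[0,0,0],0]])

```text
time_s: 31.0
ee_pos: [0.6489, -0.0939, 0.1775]
tcp_rot: [3.138, 0.002, 1.756]
force: [0.3, -0.0, -0.2]
width: 0.0854
gripper_force: 0.0
```

Run:
```python
from h import *
c=st()
for n in("scene","top"):
    p=get_image(n); W=world(p); im=p["image"].astype(int)
    y=(im[...,0]>110)&(im[...,1]>90)&(im[...,2]<70)&(abs(W[...,0]-.554)<.05)&(abs(W[...,1]+.406)<.05)&(W[...,2]>.06)
    w=W[y]; t=w[w[:,2]>.074]; print(n,len(w),len(t),np.round(t.mean(0),4),cv2.minAreaRect((t[:,:2]*1000).astype(np.float32)),cv2.minAreaRect((w[:,:2]*1000).astype(np.float32)))
    m=(abs(W[...,0]-.554)<.06)&(abs(W[...,1]+.406)<.06)&(W[...,2]>.008)
    w=W[m]; print(" all",cv2.minAreaRect((w[:,:2]*1000).astype(np.float32)))
    if n=="scene": save(p,"s3.png",(190,110,340,260),4)
    else: save(p,"t3.png",(360,170,420,230),8)
```

```text
31.0 [ 0.6489 -0.0939  0.1775] yaw 100.6 F [ 0.3 -0.  -0.2] w 0.0854 g 0.0
scene 23 16 [ 0.5667 -0.4059  0.0804] ((563.0774536132812, -407.8752136230469), (41.410640716552734, 15.362638473510742), 81.688720703125) ((563.85986328125, -407.690185546875), (41.239994049072266, 15.99450969696045), 78.76144409179688)
 all ((570.3281860351562, -411.9962463378906), (43.92116928100586, 65.24481964111328), 16.092002868652344)
top 139 131 [ 0.553  -0.4063  0.0797] ((552.6731567382812, -407.177001953125), (38.70297622680664, 35.938045501708984), 82.67394256591797) ((552.7135620117188, -407.1793212890625), (38.99018859863281, 35.745880126953125), 83.21820068359375)
 all ((551.8182373046875, -403.2232666015625), (63.28478240966797, 64.15988159179688), 81.26585388183594)
```

View pics/s3.png

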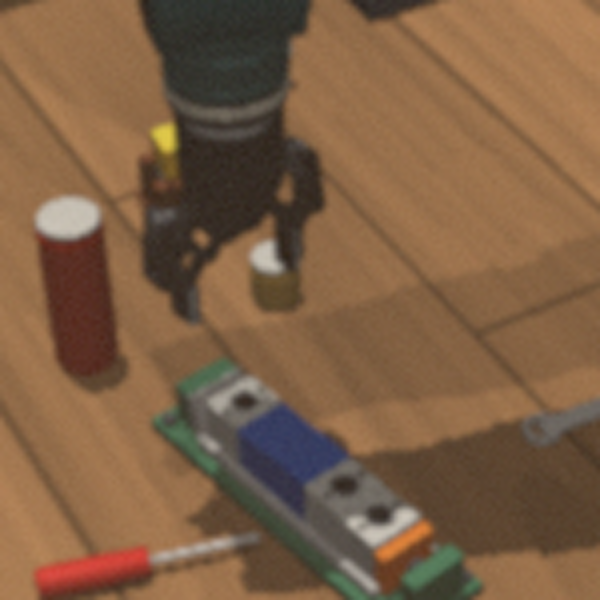

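View pics/t3.png

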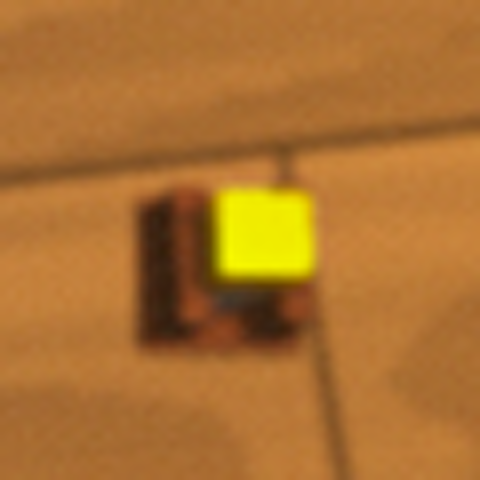

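Crop s3 shows all five blocks in the row (two blanks, two fillers, one blank) between the pad and the jaw. Crop t3 shows the yellow head at (265,235) with the slot running down the picture, that is along world x. I grip the head across own x, lift it, and look at the blade.

Run:
```python
from h import *
c=st(); a=(.5527,-.407)
c=chain(c,(.6,-.25,.21,91),(*a,.16,82.5),(*a,.072,82.5),(*a,.21,82.5))
```

```text
31.1 [ 0.6497 -0.0941  0.1777] yaw 100.6 F [ 0.1  0.  -0.7] w 0.0853 g 0.0
[-0.576, -0.31, -0.129] [0, 0, 0.053] rows>=3.3 
[-0.625, -0.201, 0.2] [0, 0, 0.048] rows>=3.4 
[0.0, 0.0, 0.352] [0, 0, -0.0] rows>=1.8 
[0.0, 0.0, -0.552] [0, 0, -0.0] rows>=2.8 
end [ 0.5526 -0.4071  0.2099 82.4168]
```

>>> carry_out(increments=[[[-0.576,-0.31,-0.129],[0,0,0.053],0],[[-0.576,-0.31,-0.129],[0,0,0.053],0],[[-0.576,-0.31,-0.129],[0,0,0.053],0],[[-0.576,-0.31,-0.129],[0,0,0.053],0],[[-0.576,-0.31,-0.129],[0,0,0.053],0],[[-0.576,-0.31,-0.129],[0,0,0.053],0]], newtons=80)

```text
time_s: 31.7
ee_pos: [0.5983, -0.249, 0.2049]
tcp_rot: [-3.141, -0.001, 1.589]
force: [0.3, 0.6, 0.1]
width: 0.0855
gripper_force: 0.0
```

>>> carry_out(increments=[[[-0.625,-0.201,0],[0,0,0.048],0],[[-0.625,-0.201,0],[0,0,0.048],0],[[-0.625,-0.201,0],[0,0,0.048],0],[[-0.625,-0.201,0.2],[0,0,0.048],0],[[-0.625,-0.201,0.2],[0,0,0.048],0],[[-0.625,-0.201,0.2],[0,0,0.048],0],[[-0.625,-0.201,0.2],[0,0,0.048],0]])

```text
time_s: 32.4
ee_pos: [0.5523, -0.4054, 0.1574]
tcp_rot: [3.14, 0.001, 1.44]
force: [-0.6, 0.0, 0.2]
width: 0.0855
gripper_force: 0.0
```

>>> carry_out(increments=[[[0,0,0.15],[0,0,0],0],[[0,0,0.28],[0,0,0],0],[[0,0,0.352],[0,0,0],0],[[0,0,0.352],[0,0,0],0],[[0,0,0.352],[0,0,0],255],[[0,0,0.352],[0,0,0],255],[[0,0,0.352],[0,0,0],255],[[0,0,0.352],[0,0,0],255]])

```text
time_s: 33.2
ee_pos: [0.5516, -0.4071, 0.0694]
tcp_rot: [3.14, 0.001, 1.438]
force: [0.0, 0.0, 2.9]
width: 0.0348
gripper_force: 79.4
```

>>> carry_out(increments=[[[0,0,0],[0,0,0],255],[[0,0,0],[0,0,0],255],[[0,0,-0.15],[0,0,0],255],[[0,0,-0.3],[0,0,0],255],[[0,0,-0.45],[0,0,0],255],[[0,0,-0.6],[0,0,0],255],[[0,0,-0.6],[0,0,0],255],[[0,0,-0.6],[0,0,0],255]])

```text
time_s: 34.0
ee_pos: [0.5511, -0.407, 0.2183]
tcp_rot: [3.141, 0.001, 1.438]
force: [0.2, 0.4, -3.5]
width: 0.0353
gripper_force: 80.7
```

Run:
```python
from h import *
c=st(); p=get_image("scene"); save(p,"s4.png",(190,80,290,180),6); W=world(p); im=p["image"].astype(int)
z0=c[2]-.072+.006 # expected tip
m=(abs(W[...,0]-.554)<.035)&(abs(W[...,1]+.407)<.035)
for k in range(-1,14):
    w=W[m&(abs(W[...,2]-(z0+.005*k))<.0025)]
    if len(w): print(k*5,len(w),"y",np.round(w[:,1].min(),3),np.round(np.percentile(w[:,1],[10,50,90]),3),"x",np.round(np.percentile(w[:,0],[5,50,95]),3))
```

```text
34.0 [ 0.5511 -0.407   0.2183] yaw 82.4 F [ 0.2  0.4 -3.5] w 0.0353 g 80.7
5 9 y -0.407 [-0.406 -0.4   -0.399] x [0.535 0.551 0.564]
10 17 y -0.407 [-0.405 -0.402 -0.398] x [0.539 0.555 0.569]
15 9 y -0.416 [-0.408 -0.402 -0.398] x [0.538 0.553 0.563]
20 17 y -0.411 [-0.404 -0.401 -0.399] x [0.536 0.551 0.568]
25 14 y -0.414 [-0.406 -0.402 -0.399] x [0.537 0.55  0.567]
30 13 y -0.422 [-0.407 -0.402 -0.398] x [0.537 0.551 0.567]
35 12 y -0.407 [-0.405 -0.4   -0.397] x [0.536 0.554 0.569]
40 10 y -0.417 [-0.41  -0.4   -0.396] x [0.537 0.561 0.569]
45 3 y -0.412 [-0.408 -0.393 -0.393] x [0.543 0.567 0.572]
50 15 y -0.406 [-0.401 -0.391 -0.389] x [0.538 0.556 0.571]
55 23 y -0.411 [-0.403 -0.392 -0.389] x [0.526 0.555 0.576]
60 20 y -0.406 [-0.404 -0.395 -0.387] x [0.526 0.559 0.575]
65 24 y -0.414 [-0.406 -0.394 -0.387] x [0.525 0.557 0.58 ]
```

View pics/s4.png

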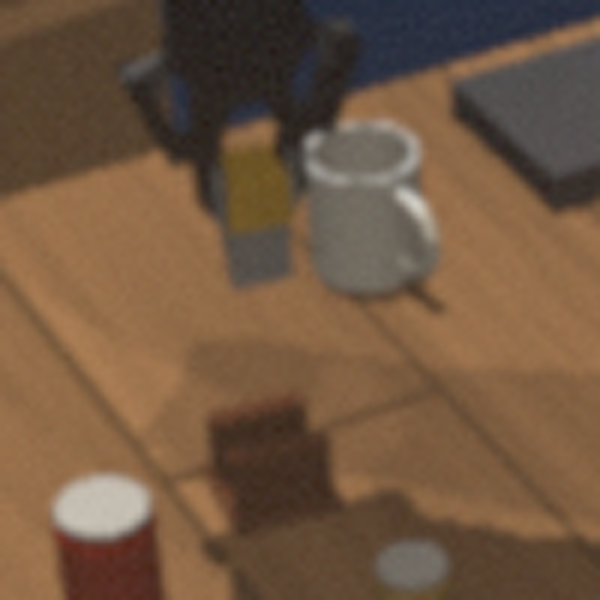

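The s4 crop shows the wedge lifted clear. The depth says the face on the +y side is vertical (y ≈ -0.400 at every height), so it is the flat face and the wedge yaw is about -7.5°. I turn to the channel yaw and go above the gap.

Run:
```python
from h import *
c=st(); print(P(-112,.2))
c=chain(c,(.59,-.26,.22,93),P(-112,.2,yaw=100.6),P(-112,.135),P(-112,.107))
```

```text
34.05 [ 0.5507 -0.4067  0.2171] yaw 82.4 F [ 0.4  0.1 -1.6] w 0.0347 g 80.7
(np.float64(0.6546025512686247), np.float64(-0.12858875910475007), 0.2, 100.6)
[0.602, 0.078, -0.011] [0, 0, -0.059] rows>=3.0 
[0.512, 0.286, 0.08] [0, 0, -0.042] rows>=3.0 
[-0.0, -0.0, 0.26] [0, 0, -0.0] rows>=1.3 
[-0.0, -0.0, 0.112] [0, 0, -0.0] rows>=0.6 
end [  0.6546  -0.1285   0.1069 100.5801]
```

>>> carry_out(increments=[[[0.602,0.078,-0.011],[0,0,-0.059],255],[[0.602,0.078,-0.011],[0,0,-0.059],255],[[0.602,0.078,-0.011],[0,0,-0.059],255],[[0.602,0.078,-0.011],[0,0,-0.059],255],[[0.602,0.078,-0.011],[0,0,-0.059],255],[[0.602,0.078,-0.011],[0,0,-0.059],255]])

```text
time_s: 34.65
ee_pos: [0.5898, -0.2607, 0.2196]
tcp_rot: [-3.14, -0.001, 1.623]
force: [-0.1, -0.4, -1.5]
width: 0.035
gripper_force: 80.6
```

>>> carry_out(increments=[[[0.512,0.286,0],[0,0,-0.042],255],[[0.512,0.286,0],[0,0,-0.042],255],[[0.512,0.286,0.08],[0,0,-0.042],255],[[0.512,0.286,0.08],[0,0,-0.042],255],[[0.512,0.286,0.08],[0,0,-0.042],255],[[0.512,0.286,0.2],[0,0,-0.042],255],[[0.512,0.286,0.25],[0,0,-0.042],255],[[0.512,0.286,0.25],[0,0,-0.042],255]])

```text
time_s: 35.45
ee_pos: [0.6536, -0.1305, 0.1565]
tcp_rot: [-3.139, -0.001, 1.753]
force: [-0.3, -0.6, -1.4]
width: 0.0351
gripper_force: 80.8
```

Run:
```python
from h import *
c=st(); print(inF(c)); p=get_image("scene"); save(p,"s5.png",(190,150,310,260),6)
W=world(p); im=p["image"].astype(int)
a=np.radians(F[2]); X=W[...,0]-F[0]; Y=W[...,1]-F[1]; fxx=np.cos(a)*X+np.sin(a)*Y; fy=-np.sin(a)*X+np.cos(a)*Y
m=(abs(fxx)<.015)&(abs(W[...,2]-.058)<.006)&(fy<-.05); 
print("row end y",np.round(np.percentile(fy[m],[0,5,50]),4),m.sum())
for k in range(0,60,5):
    z=c[2]-.0634+k/1000; q=(abs(fxx)<.03)&(abs(fy+.112)<.03)&(abs(W[...,2]-z)<.0025)
    if q.sum(): print(k,q.sum(),np.round([np.percentile(fy[q],90),*np.percentile(fxx[q],[5,95])],4))
```

```text
35.45 [ 0.6536 -0.1305  0.1565] yaw 100.44 F [-0.3 -0.6 -1.4] w 0.0351 g 80.8
[  -1.4 -113.7]
row end y [-1.8816 -1.8632 -0.0912] 177
0 4 [-0.1078 -0.0197 -0.0009]
5 11 [-0.1059 -0.0171  0.0146]
10 13 [-0.1054 -0.0153  0.0165]
15 16 [-0.1044 -0.0163  0.0148]
20 16 [-0.1048 -0.017   0.0149]
25 14 [-0.1045 -0.0187  0.0155]
30 19 [-0.1052 -0.0189  0.0161]
35 6 [-0.1051  0.0068  0.016 ]
40 5 [-0.0991 -0.0099  0.013 ]
45 7 [-0.0968 -0.0195  0.0029]
50 19 [-0.0954 -0.0133  0.0197]
55 17 [-0.0964 -0.0152  0.0268]
```

View pics/s5.png

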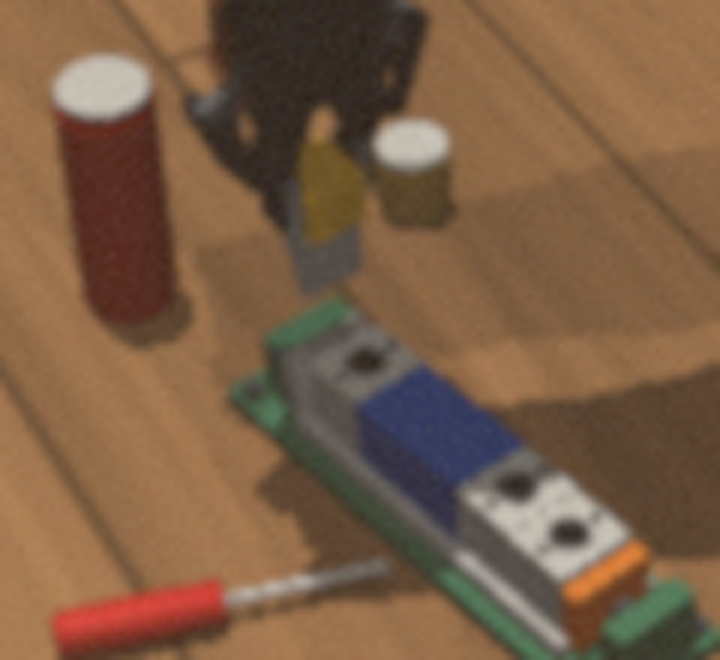

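The s5 crop shows the wedge upright above the gap between the last block and the jaw (crop 325,290). Its flat face measures y = -105, as expected. I lower it into the mouth of the gap.

>>> carry_out(increments=[[[0.006,0.004,0.06],[0,0,0],255],[[0.006,0.004,0.11],[0,0,0],255],[[0.006,0.004,0.15],[0,0,0],255],[[0.006,0.004,0.18],[0,0,0],255],[[0.006,0.004,0.18],[0,0,0],255]])

```text
time_s: 36.0
ee_pos: [0.6551, -0.127, 0.1121]
tcp_rot: [-3.14, -0.001, 1.755]
force: [0.4, -0.5, -2.0]
width: 0.0348
gripper_force: 80.8
```

Run:
```python
from h import *
c=st(); print(inF(c))
```

```text
36.0 [ 0.6551 -0.127   0.1121] yaw 100.57 F [ 0.4 -0.5 -2. ] w 0.0348 g 80.8
[   0.7 -110.6]
```

>>> carry_out(increments=[[[0.002,0,0.025],[0,0,0],255],[[0.004,0,0.05],[0,0,0],255],[[0.005,0,0.067],[0,0,0],255],[[0.005,0,0.067],[0,0,0],255]])

```text
time_s: 36.4
ee_pos: [0.655, -0.1255, 0.0956]
tcp_rot: [-3.141, -0.001, 1.756]
force: [-0.8, 0.4, -2.2]
width: 0.0348
gripper_force: 80.8
```

>>> carry_out(increments=[[[0.003,0,0.008],[0,0,0],255],[[0.006,0,0.016],[0,0,0],255],[[0.009,0,0.024],[0,0,0],255],[[0.009,0,0.024],[0,0,0],255]])

```text
time_s: 36.8
ee_pos: [0.6552, -0.1241, 0.0904]
tcp_rot: [3.141, 0.002, 1.755]
force: [0.8, -5.0, -3.7]
width: 0.0348
gripper_force: 80.8
```

Run:
```python
from h import *
c=st(); print(inF(c))
```

```text
36.8 [ 0.6552 -0.1241  0.0904] yaw 100.57 F [ 0.8 -5.  -3.7] w 0.0348 g 80.8
[   1.4 -107.7]
```

>>> carry_out(increments=[[[0.003,0,0.008],[0,0,0],255],[[0.006,0,0.016],[0,0,0],255],[[0.009,0,0.024],[0,0,0],255],[[0.012,0,0.032],[0,0,0],255],[[0.012,0,0.032],[0,0,0],255]])

```text
time_s: 37.3
ee_pos: [0.6551, -0.1219, 0.0827]
tcp_rot: [3.141, 0.003, 1.755]
force: [1.3, -8.6, -1.9]
width: 0.0348
gripper_force: 80.8
```

Run:
```python
from h import *
c=st(); print(inF(c))
```

```text
37.3 [ 0.6551 -0.1219  0.0827] yaw 100.54 F [ 1.3 -8.6 -1.9] w 0.0348 g 80.8
[   1.7 -105.5]
```

>>> carry_out(increments=[[[0.002,0,0.006],[0,0,0],255],[[0.004,0,0.012],[0,0,0],255],[[0.004,0,0.016],[0,0,0],255],[[0.004,0,0.016],[0,0,0],255]])

```text
time_s: 37.7
ee_pos: [0.6551, -0.121, 0.0794]
tcp_rot: [3.14, 0.003, 1.755]
force: [0.6, -8.4, 5.0]
width: 0.035
gripper_force: 81.8
```

Run:
```python
from h import *
c=st(); print(inF(c))
```

```text
37.7 [ 0.6551 -0.121   0.0794] yaw 100.54 F [ 0.6 -8.4  5. ] w 0.035 g 81.8
[   1.9 -104.6]
```

>>> carry_out(increments=[[[0,0,0],[0,0,0],0],[[0,0,0],[0,0,0],0],[[0,0,0],[0,0,0],0],[[0,0,-0.1],[0,0,0],0],[[0,0,-0.2],[0,0,0],0],[[0,0,-0.24],[0,0,0],0],[[0,0,-0.24],[0,0,0],255],[[0,0,-0.24],[0,0,0],255]])

```text
time_s: 38.5
ee_pos: [0.6539, -0.1194, 0.1374]
tcp_rot: [-3.141, -0.0, 1.756]
force: [0.7, -0.2, -1.0]
width: 0.0589
gripper_force: 0.0
```

>>> carry_out(increments=[[[0,0,0],[0,0,0],255],[[0,0,0],[0,0,0],255],[[0,0,0],[0,0,0],255],[[0,0,0.06],[0,0,0],255],[[0,0,0.09],[0,0,0],255],[[0,0,0.105],[0,0,0],255],[[0,0,0.11],[0,0,0],255]])

```text
time_s: 39.2
ee_pos: [0.654, -0.1195, 0.1104]
tcp_rot: [-3.141, -0.0, 1.756]
force: [0.1, 0.3, -0.2]
width: 0.0003
gripper_force: 0.0
```

Run:
```python
from h import *
c=st(); print(inF(c))
```

```text
39.2 [ 0.654  -0.1195  0.1104] yaw 100.59 F [ 0.1  0.3 -0.2] w 0.0003 g 0.0
[   1.1 -103. ]
```

Now I press down in small steps.

>>> carry_out(increments=[[[0,0,0.004],[0,0,0],255],[[0,0,0.008],[0,0,0],255],[[0,0,0.012],[0,0,0],255],[[0,0,0.012],[0,0,0],255]])

```text
time_s: 39.6
ee_pos: [0.6545, -0.1196, 0.109]
tcp_rot: [3.14, 0.001, 1.756]
force: [-2.3, 1.9, 9.7]
width: -0.0001
gripper_force: 5.1
```

>>> carry_out(increments=[[[0,0,0.004],[0,0,0],255],[[0,0,0.008],[0,0,0],255],[[0,0,0.008],[0,0,0],255]])

```text
time_s: 39.9
ee_pos: [0.6548, -0.1197, 0.1088]
tcp_rot: [3.138, 0.002, 1.756]
force: [-9.3, 3.0, 30.5]
width: -0.0
gripper_force: 15.0
```

>>> carry_out(increments=[[[0,0,0.004],[0,0,0],255],[[0,0,0.006],[0,0,0],255],[[0,0,0.006],[0,0,0],255]])

```text
time_s: 40.2
ee_pos: [0.6551, -0.1197, 0.1088]
tcp_rot: [3.137, 0.002, 1.756]
force: [-12.7, 4.8, 44.3]
width: 0.0001
gripper_force: 22.3
```

>>> carry_out(increments=[[[0,0,-0.05],[0,0,0],255],[[0,0,-0.2],[0,0,0],255],[[-0.1,-0.2,-0.4],[0,0,0],255],[[0.1,-0.4,-0.4],[0,0,0],255],[[0.3,-0.6,-0.4],[0,0,0],255],[[0.4,-0.6,-0.4],[0,0,0],255],[[0.4,-0.6,-0.4],[0,0,0],255]])

```text
time_s: 40.9
ee_pos: [0.4853, -0.0468, 0.2052]
tcp_rot: [3.141, -0.0, 1.756]
force: [0.6, -0.3, -0.4]
width: -0.0001
gripper_force: 0.0
```

Run:
```python
from h import *
c=st()
a=np.radians(F[2])
for n in("scene","top"):
    p=get_image(n); W=world(p); im=p["image"].astype(int); save(p,n+"6.png",(190,150,330,260) if n=="scene" else (100,150,340,300),5 if n=="scene" else 3)
    X=W[...,0]-F[0]; Y=W[...,1]-F[1]; fxx=np.cos(a)*X+np.sin(a)*Y; fy=-np.sin(a)*X+np.cos(a)*Y
    q=(abs(fxx)<.03)&(abs(fy+.104)<.025)&(W[...,2]>.08)&(W[...,2]<.1); print(n,"top",q.sum(),W[q][:,2].mean().round(4) if q.any() else 0,fxx[q].mean().round(4),fy[q].mean().round(4))
    o=(im[...,0]>140)&(im[...,2]<90)&(im[...,1]<150)&(abs(fxx)<.04)&(abs(fy-.1)<.03); print("orange",o.sum(),np.round([fy[o].mean(),np.percentile(fy[o],5)],4) if o.any() else 0)
    for t in("lever_post","lever_hinge"):
        for r in finder.mark_of(p,t)[:2]: print(t,round(r["score"],2),np.round(atz(p,r["location"],.098 if "post" in t else .061),4))
    r=(im[...,0]>110)&(im[...,1]<70)&(im[...,2]<70)&(abs(W[...,0]-.55)<.08)&(abs(W[...,1]-.36)<.08); w=W[r]; print("red",len(w),np.round(w.mean(0),4) if len(w) else 0, w[:,2].max() if len(w) else 0)
```

```text
40.9 [ 0.4853 -0.0468  0.2052] yaw 100.61 F [ 0.6 -0.3 -0.4] w -0.0001 g 0.0
scene top 132 0.0893 0.0028 -0.1027
orange 62 [0.1101 0.1042]
lever_post 0.73 [0.7991 0.0546 0.098 ]
lever_post 0.46 [0.5385 0.3504 0.098 ]
lever_hinge 0.38 [0.5167 0.3316 0.061 ]
red 14 [0.5421 0.3513 0.0974] 0.09925714572889788
top top 0 0 nan nan
orange 39 [0.1137 0.1084]
lever_post 0.47 [0.5395 0.3438 0.098 ]
lever_post 0.21 [ 0.7466 -0.024   0.098 ]
lever_hinge 0.58 [0.7226 0.2758 0.061 ]
lever_hinge 0.55 [0.6091 0.3919 0.061 ]
red 10 [0.5467 0.3473 0.0876] 0.1005130468778197<stdin>:7: RuntimeWarning: Mean of empty slice.
  ret = ret.dtype.type(ret / rcount)
```

View pics/scene6.png

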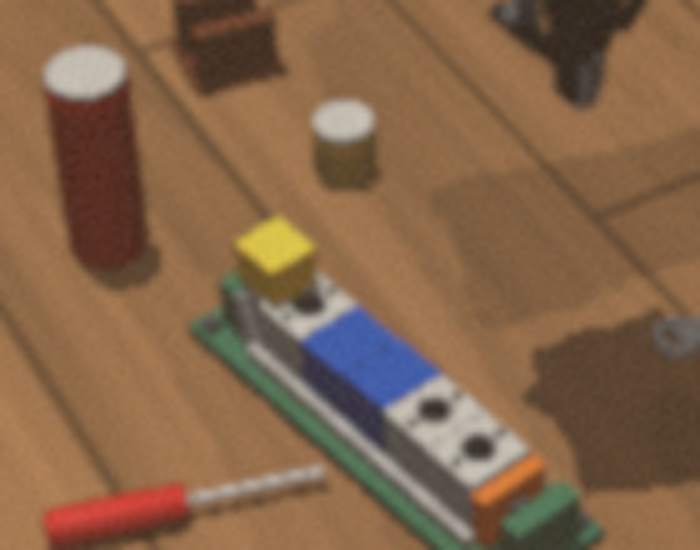

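View pics/top6.png

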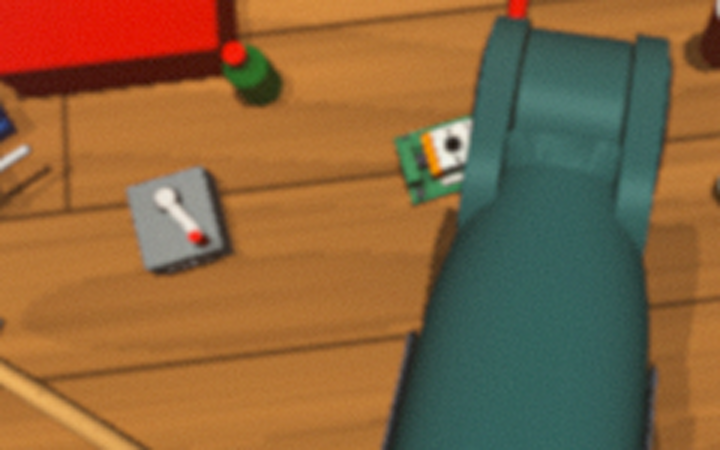

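The scene6 crop shows the wedge home, with its head flat on the last block (275,250; depth says top at 89 mm) and the pad squeezed about 5 mm. top6 shows the lever, with its pivot at (165,197) and red post at (197,238). I bring the closed fingers behind the post.

Run:
```python
from h import *
c=st(); y=100.6
c=chain(c,(.51,.14,.18,y),(.547,.318,.15,y),(.547,.318,.097,y),(.5429,.3400,.097,y),(.5362,.3756,.097,y),(.5337,.3886,.097,y))
```

```text
41.2 [ 0.4892 -0.0494  0.2043] yaw 100.56 F [-0.1  0.1 -0.1] w -0.0001 g 0.0
[0.73, 0.221, 0.097] [0, 0, -0.0] rows>=3.8 
[0.672, 0.276, 0.12] [0, 0, -0.0] rows>=3.7 
[0.0, -0.0, 0.212] [0, 0, -0.0] rows>=1.1 
[0.09, -0.0, 0.0] [0, 0, -0.0] rows>=0.4 
[0.145, -0.0, 0.0] [0, 0, -0.0] rows>=0.7 
[0.053, -0.001, 0.0] [0, 0, -0.0] rows>=0.3 
end [5.336000e-01 3.886000e-01 9.700000e-02 1.005639e+02]
```

>>> carry_out(increments=[[[0.73,0.221,0.097],[0,0,0],255],[[0.73,0.221,0.097],[0,0,0],255],[[0.73,0.221,0.097],[0,0,0],255],[[0.73,0.221,0.097],[0,0,0],255],[[0.73,0.221,0.097],[0,0,0],255],[[0.73,0.221,0.097],[0,0,0],255]])

```text
time_s: 41.8
ee_pos: [0.5097, 0.141, 0.1794]
tcp_rot: [-3.141, 0.0, 1.757]
force: [0.5, 0.1, -0.2]
width: -0.0002
gripper_force: 0.0
```

>>> carry_out(increments=[[[0.672,0.276,0.12],[0,0,0],255],[[0.672,0.276,0.12],[0,0,0],255],[[0.672,0.276,0.12],[0,0,0],255],[[0.672,0.276,0.12],[0,0,0],255],[[0.672,0.276,0.12],[0,0,0],255],[[0.672,0.276,0.22],[0,0,0],255],[[0.672,0.276,0.332],[0,0,0],255],[[0.672,0.276,0.332],[0,0,0],255]])

```text
time_s: 42.6
ee_pos: [0.5453, 0.316, 0.0942]
tcp_rot: [-3.137, 0.001, 1.753]
force: [-0.6, -0.5, 0.1]
width: -0.0001
gripper_force: 0.0
```

>>> carry_out(increments=[[[0.04,0,0],[0,0,0],255],[[0.08,0,0],[0,0,0],255],[[0.12,0,0],[0,0,0],255],[[0.12,0,0],[0,0,0],255]])

```text
time_s: 43.0
ee_pos: [0.5406, 0.3496, 0.098]
tcp_rot: [3.14, -0.001, 1.757]
force: [0.2, -1.6, 0.9]
width: -0.0
gripper_force: 0.4
```

Run:
```python
from h import *
c=st(); chain(c,(.5362,.3756,.097,100.6))
p=get_image("scene"); save(p,"s7.png",(300,220,440,350),5)
```

```text
43.0 [0.5406 0.3496 0.098 ] yaw 100.67 F [ 0.2 -1.6  0.9] w -0.0 g 0.4
[0.106, 0.002, 0.004] [0, 0, 0.0] rows>=0.5 
end [5.362000e-01 3.757000e-01 9.700000e-02 1.006662e+02]
```

View pics/s7.png

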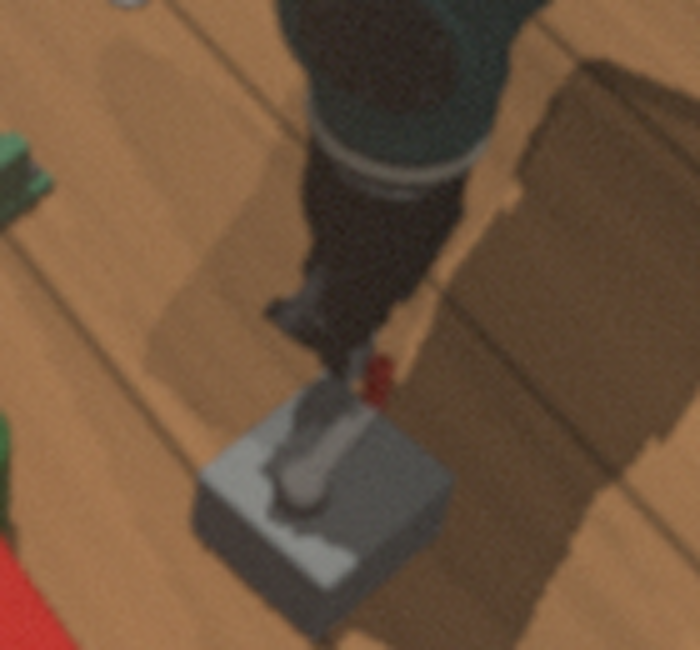

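The s7 crop shows the fingers against the red post (378,380), with the lever already turned a little and 1.6 N on it. I keep pushing.

>>> carry_out(increments=[[[0.03,0,0],[0,0,0],255],[[0.06,0,0],[0,0,0],255],[[0.09,0,0],[0,0,0],255],[[0.12,0,0],[0,0,0],255],[[0.12,0,0],[0,0,0],255]])

```text
time_s: 43.55
ee_pos: [0.535, 0.3785, 0.097]
tcp_rot: [3.141, -0.0, 1.756]
force: [0.7, -2.1, 1.3]
width: -0.0003
gripper_force: 0.9
```

>>> carry_out(increments=[[[0.012,0,0],[0,0,0],255],[[0.024,0,0],[0,0,0],255],[[0.024,0,0],[0,0,0],255]])

```text
time_s: 43.85
ee_pos: [0.534, 0.3835, 0.097]
tcp_rot: [3.142, 0.0, 1.756]
force: [2.0, -2.8, -0.9]
width: -0.0002
gripper_force: 1.2
```

>>> carry_out(increments=[[[0.012,0,0],[0,0,0],255],[[0.016,0,0],[0,0,0],255],[[0.016,0,0],[0,0,0],255]])

```text
time_s: 44.15
ee_pos: [0.5334, 0.3872, 0.0971]
tcp_rot: [3.141, 0.0, 1.755]
force: [2.4, -3.1, 1.3]
width: 0.0001
gripper_force: 1.9
```

>>> carry_out(increments=[[[0.008,0,0],[0,0,0],255],[[0.008,0,0],[0,0,0],255]])

```text
time_s: 44.35
ee_pos: [0.5334, 0.3882, 0.0971]
tcp_rot: [3.141, 0.003, 1.755]
force: [5.3, -11.8, 1.4]
width: -0.0001
gripper_force: 5.9
```

>>> carry_out(increments=[[[0.008,0,0],[0,0,0],255],[[0.008,0,0],[0,0,0],255]])

```text
time_s: 44.55
ee_pos: [0.5334, 0.3892, 0.097]
tcp_rot: [3.141, 0.005, 1.754]
force: [8.8, -17.8, 2.9]
width: 0.0001
gripper_force: 9.7
```

The force jump (3 → 18 N) marks the stop. I back off, let the lever spring back, and retreat.

>>> carry_out(increments=[[[0,0,0],[0,0,0],255],[[-0.04,0,0],[0,0,0],255],[[-0.12,0,0],[0,0,0],255],[[-0.2,0,0],[0,0,0],255],[[-0.3,0,0],[0,0,0],255],[[-0.4,0,0],[0,0,0],255],[[-0.4,0,-0.2],[0,0,0],255],[[-0.4,0,-0.4],[0,0,0],255]])

```text
time_s: 45.35
ee_pos: [0.55, 0.2911, 0.1975]
tcp_rot: [-3.138, -0.0, 1.754]
force: [1.6, 0.1, 1.4]
width: 0.0001
gripper_force: 0.0
```

>>> carry_out(increments=[[[-0.2,-0.2,-0.2],[0,0,0],255],[[-0.4,-0.4,-0.2],[0,0,0],255],[[-0.6,-0.6,-0.2],[0,0,0],255],[[-0.6,-0.6,-0.2],[0,0,0],255],[[-0.6,-0.6,-0.2],[0,0,0],255],[[-0.6,-0.6,-0.2],[0,0,0],255]])

```text
time_s: 45.95
ee_pos: [0.4292, 0.1158, 0.2478]
tcp_rot: [3.141, -0.0, 1.753]
force: [0.7, 0.2, -0.3]
width: -0.0002
gripper_force: 0.0
```

Run:
```python
from h import *
c=st(); p=get_image("scene"); W=world(p); im=p["image"].astype(int); save(p,"s8.png",(190,140,430,350),3)
r=(im[...,0]>110)&(im[...,1]<70)&(im[...,2]<70)&(abs(W[...,0]-.55)<.08)&(abs(W[...,1]-.36)<.08); w=W[r]; print("red",len(w),np.round(w.mean(0),4))
a=np.radians(F[2]); X=W[...,0]-F[0]; Y=W[...,1]-F[1]; fxx=np.cos(a)*X+np.sin(a)*Y; fy=-np.sin(a)*X+np.cos(a)*Y
q=(abs(fxx)<.03)&(abs(fy+.104)<.025)&(W[...,2]>.08)&(W[...,2]<.1); print(W[q][:,2].mean(),fxx[q].mean(),fy[q].mean())
```

```text
45.95 [0.4292 0.1158 0.2478] yaw 100.45 F [ 0.7  0.2 -0.3] w -0.0002 g 0.0
red 15 [0.5426 0.3506 0.0977]
0.08903327641998754 0.0028631898008195248 -0.10301325543758444
```

View pics/s8.png

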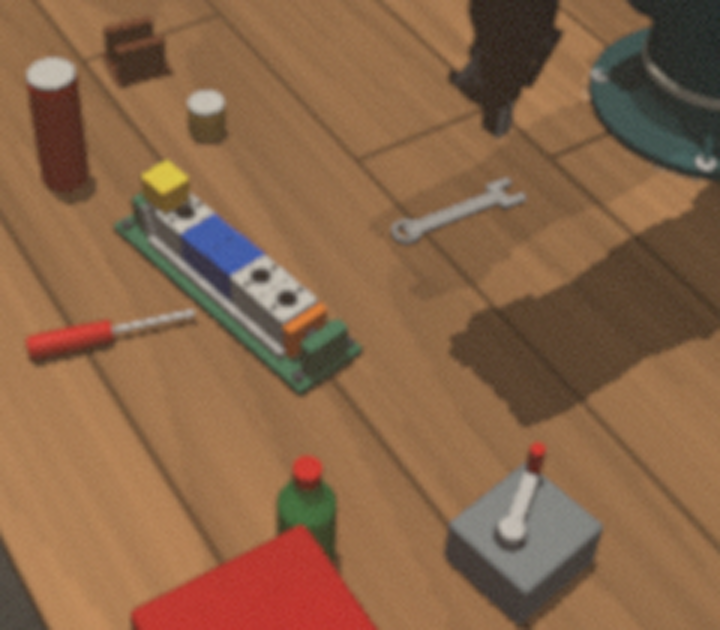

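The s8 crop shows the full row with the wedge home (165,185), the lever back at rest with its post at (537,458) where it started, and the bystanders in place. I hand the job in.

```bash
python3 -c "
from cell import close_job; print(close_job())"
```

```text
the job is handed in; nothing more can be done
None
```

I handed the job in: three blanks and two fillers stand in the channel, the wedge is driven home with the pad squeezed about 5 mm, the lever went to its stop and sprang back, and the bystanders look unmoved; no verdict was returned.

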